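# Break down a cured mirror-bonding stack

### The job

The cement under the mirror has cured, so take the bonding stack apart: stand the brass weight and the steel weight upright, each back in the wooden block whose hole is its size, lay the red pressure block flat in the middle of the small steel tray, and set the bonded mirror, face up, centred on the two rests of its white carrier, lengthwise between the end stops. Keep the mirror level all the way, never let a weight touch it, and leave the spare objective standing where it is.

Things in the scene. Friction and masses are not known exactly. Their poses are not given: they have to be found in the camera images.
- jig: Black bonding jig, bolted down: base 104 x 74 x 8 mm, long side along its x. The mirror plate lies on two white cross rails at x +-28 mm (tops 16 mm up), with about 2 mm play between steel pins at x +-28, y +-30.5 mm and end stops at x +-45.5 mm, all 22 mm high. At mid-length both long sides are free for fingers down to the base (8 mm). Origin: centre of underside, on the table; z up.
- mirror: Bonded mirror: bright aluminium plate 80 x 52 x 8 mm (x along the 80 mm side), a round mirror 40 mm across, 5 mm thick cemented on the middle of its top (13 mm in all), 0.11 kg. Bottom of the stack; its ends stick out under the red block. Grip the plate across its two long edges at mid-length (52 mm). Origin: centre of the plate's underside; z out of the mirror's face.
- pad: Red pressure block, 50 x 50 x 16 mm, about 0.09 kg, lying on the mirror. Its top has a round recess 41 mm across and 2 mm deep in which the steel weight stands. Origin: centre of the underside; x and y along its sides, z up.
- steel_weight: Grey steel weight: cylinder 38 mm across, 28 mm high, with a dark band near the top and a spigot 12 mm across and 4 mm high on top; about 0.27 kg (may vary). Stands in the recess of the red block. Origin: centre of the underside; z up.
- brass_weight: Yellow brass weight: cylinder 28 mm across, 24 mm high, with neck and 16 mm knob on top (37 mm in all); about 0.13 kg, may vary. Top of the stack, on the steel weight; a bore in its underside, 15 mm across, 5 mm deep, sits over that weight's spigot, so lift it straight up at first. Origin: centre of underside; z up.
- brass_block: Wooden block for the brass weight, 56 x 56 x 14 mm, with a round felt-lined hole 36 mm across and 6 mm deep (hole floor 8 mm above the table). Fixed. Origin: centre of the underside; x and y along its sides.
- steel_block: Wooden block for the steel weight, 68 x 68 x 14 mm, with a round felt-lined hole 48 mm across and 6 mm deep (hole floor 8 mm above the table). Fixed. Origin: centre of the underside; x and y along its sides.
- tray: Square stainless tray for the red block, 76 x 76 mm outside, 72 x 72 mm inside, floor 8 mm above the table, rim 13 mm above the table. Fixed. Origin: centre of the underside; x and y along its sides.
- carrier: White mirror carrier, fixed: base 116 x 70 x 8 mm, long side along its x. Two black rubber rests across it at x +-26 mm (14 wide, 48 long, tops 17 mm above the table); end stops 100 mm apart inside, 24 mm high, leave the 80 mm plate 10 mm play at each end. Long sides open: between the rests fingers can reach down to 8 mm above the table. Origin: centre of underside; z up.
- objective: Spare microscope objective, white and silver with a yellow line, 31 mm across, 44 mm high, standing loose on the table among the targets; not to be moved. Origin: centre of the underside.
Mind the look-alikes: they are no part of the job. Several things have the shape of the brass_weight; the one meant has the colours described above.

How it is judged:
At the end, for the whole second after the job is handed in: Brass and steel weights stand upright on the floors of the small and large holes (8 mm of centre), the red block flat in the tray (15 mm of centre), the mirror level, face up on both carrier rests (12 mm of centre, 0.17 rad of its length, either way round), all released and at rest (horizontal distance between brass_weight and brass_block below 0.008 m and z of brass_weight in the frame of brass_block below 0.0105 m and angle between each of brass_weight, steel_weight, pad's own z axis and vertical below 0.08 rad and linear speed of each of brass_weight, steel_weight, pad, mirror below 0.02 m/s and contact force between each of brass_weight, steel_weight, pad, mirror and the fingers below 0.1 N and horizontal distance between steel_weight and steel_block below 0.008 m and z of steel_weight in the frame of steel_block below 0.0105 m and horizontal distance between pad and tray below 0.015 m and z of pad in the frame of tray below 0.011 m and horizontal distance between mirror and carrier below 0.012 m and z of mirror in the frame of carrier between 0.015 and 0.0195 m and angle between the x axis of mirror and the x axis of carrier, either way round below 0.17 rad and angle between mirror's own z axis and vertical below 0.06 rad); the robot touches nothing.
It fails at once if the mirror is tilted by more than 0.35 rad (20 degrees) (angle between mirror's own z axis and vertical above 0.35 rad).
It fails at once if a weight touches the mirror or its plate (contact force between any of brass_weight, steel_weight and mirror above 0.5 N).
It fails at once if the spare objective is moved by more than 15 mm or knocked over (distance of objective from where it was at the start of the episode above 0.015 m or angle between objective's own z axis and vertical above 0.3 rad).
It also fails if it takes over 128 s, if anything falls off the work surface, if the arm or the gripper's body presses on something with over 40 N, if the wrist force passes 120 N, or if a joint passes its speed limit or range.

### The arm

A 7-joint arm with a two-finger parallel gripper is mounted at the origin on a cart in front of the work surface, level with it; the furniture and walls round the work are solid. World frame = base frame: x ahead of the robot, y to its left, z up, the work surface at z = 0. Lengths are in m, angles in rad, forces in N, time in s.
With the tool pointing down it reaches from about 0.4 to 0.9 m from the base axis. Payload 5.5 kg.
Tool frame: the origin (TCP) lies at the very end of the fingers, on their centre line; the grasp point (between the pads) lies 19 mm behind it (bot.pinch_z is the distance from the TCP to the grasp point, in m); z points along the fingers, x is the direction in which the jaws open and shut, and the axes are right-handed (so a half turn about z gives the same grasp; the last joint's range is limited). The gripper opens to 92 mm and grips with 3 to 60 N. Pads are 19 mm wide; open, the fingers measure 130 mm over their backs; the gripper's body (75 mm by 190 mm) begins 47 mm behind the grasp point.
Start: joints at [-0.95, 0.501, -0.427, 1.55, 0.221, 1.138, -0.21], TCP at [0.228, 0.609, 0.191] pointing down, gripper open.
Joint ranges: [-2.88, 2.88], [-0.31, 2.03], [-1.54, 1.56], [0.2, 2.42], [-1.41, 4.55], [0.19, 2.02], [-2.57, 2.57]. Speed limits (rad/s): [2.57, 2.57, 3.14, 3.14, 3.14, 3.14, 3.14].

### API

Orientations are given as [roll, pitch, yaw] about the fixed x, y, z axes, in that order (R = Rz(yaw) Ry(pitch) Rx(roll)).
In Python, from station import bot gives the robot as it stands.
- The arm moves only by the tool drive_tool, never from a script. Its argument "commands" is a list of rows, each an object of numbers: "x", "y", "z": the shift along the tool's x, y, z in m; "wx", "wy", "wz": the turn, a rotation vector about the tool's x, y, z in degrees; "grip": the finger opening in m, from 0 to 0.0918. In form: [{"x": .., "y": .., "z": .., "wx": .., "wy": .., "wz": .., "grip": ..}, ...]. A call has 1 to 5 rows; each row shifts and turns the commanded pose from where the row before left it, along the tool's axes as they then stand; what a row does not reach is not made up. A row lasts 1/8 s, in which the tool goes at most 62.5 mm and 10.7 degrees, less where a joint would pass 70% of its speed; a pose out of reach is approached as far as the arm can. A call is refused whole if a number of a shift passes 0.0625 or a number of a turn 10.7, either way. A call with a gripper value outside its range is refused whole. The fingers move at their own pace and stop on an object; "newtons" is the grip in N (left out, the last holds). Time passes only in rows, so rows that do not move let the fingers close. It gives the time, the measured TCP pose, the force and the opening at its end, in the units of the state.
- bot.observe(): the state, without advancing time (a new reading comes with each control period).
- bot.read_camera(name): name is "scene" or "side" or "wrist"; returns the picture (384x512x3 uint8, red, green, blue); there is no depth.
- bot.camera_params(name): a dict with "fx", "fy", "cx", "cy" (pixels), "rvec" (rotation vector, rad) and "tvec" (3), from world to camera coordinates, as OpenCV has them; the wrist camera has in their place "T_tool_cam" (4x4, takes a point from camera to tool coordinates, whose origin is the TCP and whose axes are the tool frame's). Camera axes: x right, y down, z forward; pixel columns grow to the right and rows downward; lengths in m; the calibration is good to about 2 mm. The wrist camera is an equidistant fisheye: a pixel r from the principal point sees the ray r / f radians off the axis. A picture is of the moment at which its call begins: read the wrist's pose just before it. camera_params takes no time and is no camera call.
- bot.hand_in(): hands the job in, once; it reports no verdict.
The state is a dict: "t": time; "qpos": joint angles; "qd": joint speeds; "joint_efforts": joint torques, N m; "tcp_pos": TCP position; "tcp_rot": TCP orientation; "force": force on the tool from outside, world axes, zero at the start; "moment": the same for the moment, N m; "width": opening from 0.0 (shut) to 1.0 (fully open).
Only numpy, scipy, OpenCV 4.12 (cv2) and the standard library are available. Lean on these libraries where they do the work, as an engineer would, in place of code of your own. Each camera call takes 0.05 s, during which the arm holds its last target.

## Working session

There is one attempt and no reset: what is moved stays moved. The work goes in short steps, Python scripts to look and compute and a tool call to move; the robot and the scene stay as the last step left them, time stands still between calls to the robot, and variables do not carry over. Pictures are saved under pics/ and viewed, and the job is handed in when it is done.

Besides the shell and the picture viewer there is one more tool, called after ">>>" as name(argument=value, ...), one argument or row to a line, values as JSON. drive_tool: Moves the arm, as the interface text tells. Its arguments: {"type":"object","properties":{"commands":{"type":"array"},"newtons":{"type":"number"}},"required":["commands"]}

```bash
ls; mkdir -p pics
python3 - <<'E'
from station import bot
import cv2
print(bot.observe()); print(bot.pinch_z)
for n in ["scene","side","wrist"]:
    im=bot.read_camera(n); cv2.imwrite(f"pics/{n}0.png",im[:,:,::-1]); print(n,bot.camera_params(n))
E
```

```text
pics
{'t': 0.0, 'qpos': array([-0.94981341,  0.50182009, -0.42679946,  1.55146152,  0.22079713,
        1.13828669, -0.21032405]), 'qd': array([ 0.00030245, -0.00020346, -0.00111825, -0.00112348, -0.0008232 ,
       -0.00047325, -0.00055449]), 'joint_efforts': array([ 7.86733672e-04, -5.66586542e+01, -5.81607029e+00, -2.79112065e+01,
       -6.87741442e-02,  3.10015865e-02,  1.81249802e-04]), 'tcp_pos': array([0.22739197, 0.60810487, 0.18969176]), 'tcp_rot': array([-3.14152595e+00,  1.91806355e-03,  1.21305259e+00]), 'force': array([-0.5831248 , -0.78876236,  0.16362426]), 'moment': array([ 0.01647831,  0.0579146 , -0.04882821]), 'width': 1.0000126454564129}
0.0188
scene {'fx': 473.5483256792269, 'fy': 473.5483256792269, 'cx': 256.9894818314576, 'cy': 194.78892079382345, 'rvec': array([ 1.15830839, -2.12405416,  1.13044939]), 'tvec': array([0.24654469, 0.30778393, 0.92111212])}
side {'fx': 380.8340552378167, 'fy': 380.8340552378167, 'cx': 245.79414750973444, 'cy': 188.6425021001538, 'rvec': array([ 0.08337822, -2.5425142 ,  1.74960422]), 'tvec': array([0.54202   , 0.10012722, 0.92961436])}
wrist {'fx': 297.3186396354542, 'fy': 297.3186396354542, 'cx': 254.17909912700284, 'cy': 191.64836823105674, 'T_tool_cam': array([[ 9.99999189e-01, -4.18201641e-04,  1.20302585e-03,
         8.96841999e-04],
       [ 7.81151982e-05,  9.62916019e-01,  2.69801288e-01,
        -7.31366255e-02],
       [-1.27124420e-03, -2.69800975e-01,  9.62915270e-01,
        -1.94597376e-01],
       [ 0.00000000e+00,  0.00000000e+00,  0.00000000e+00,
         1.00000000e+00]])}
```

View pics/scene0.png

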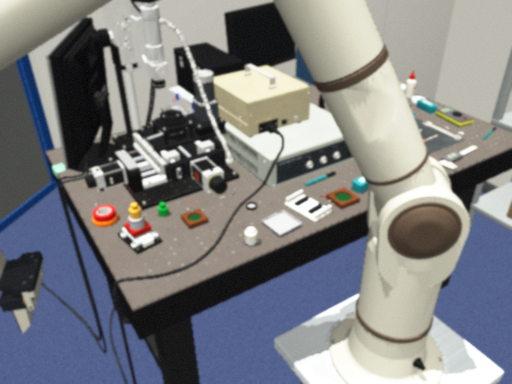

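View pics/side0.png

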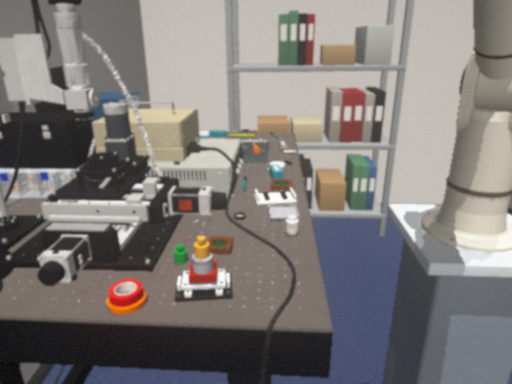

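View pics/wrist0.png

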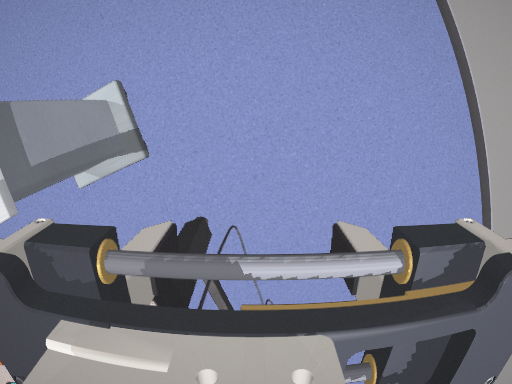

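The scene view shows the stack at about (138,225), wooden blocks with green felt at (195,217) and (343,197), the tray at (281,222), the carrier at (308,205), the objective at (250,236) and a green look-alike at (162,209). The side view shows the stack at (203,270). Next I'll zoom in and cast rays.

```bash
cat > h.py <<'E'
from station import bot
import numpy as np, cv2
from scipy.spatial.transform import Rotation as R
def ray(n,u,v,st=None,cp=None):
    p=cp or bot.camera_params(n)
    if n=="wrist":
        T=np.eye(4);T[:3,:3]=R.from_euler('xyz',st['tcp_rot']).as_matrix();T[:3,3]=st['tcp_pos']
        T=T@p['T_tool_cam']
        a=np.array([(u-p['cx'])/p['fx'],(v-p['cy'])/p['fy']]);r=np.hypot(*a)+1e-12
        d=np.array([a[0]/r*np.sin(r),a[1]/r*np.sin(r),np.cos(r)])
        return T[:3,3],T[:3,:3]@d
    Rm=R.from_rotvec(p['rvec']).as_matrix()
    d=np.array([(u-p['cx'])/p['fx'],(v-p['cy'])/p['fy'],1.])
    return -Rm.T@p['tvec'],Rm.T@d
def cast(n,u,v,z,st=None):
    o,d=ray(n,u,v,st); return o+d*(z-o[2])/d[2]
def proj(n,P,st=None):
    p=bot.camera_params(n);P=np.asarray(P,float)
    if n=="wrist":
        T=np.eye(4);T[:3,:3]=R.from_euler('xyz',st['tcp_rot']).as_matrix();T[:3,3]=st['tcp_pos']
        T=np.linalg.inv(T@p['T_tool_cam']);q=T[:3,:3]@P+T[:3,3]
        th=np.arctan2(np.hypot(q[0],q[1]),q[2]);ph=np.arctan2(q[1],q[0])
        return np.array([p['cx']+p['fx']*th*np.cos(ph),p['cy']+p['fy']*th*np.sin(ph)])
    q=R.from_rotvec(p['rvec']).as_matrix()@P+p['tvec']
    return np.array([p['cx']+p['fx']*q[0]/q[2],p['cy']+p['fy']*q[1]/q[2]])
E
python3 - <<'E'
from h import *
for n,pts in dict(scene=[("stack",138,240,.02),("smallblk",195,217,.014),("bigblk",343,197,.014),("tray",281,222,.01),("carrier",308,205,.01),("obj",250,242,0)],
  side=[("stack",203,288,.01),("smallblk",221,244,.014),("tray",284,212,.01),("carrier",275,197,.01),("obj",292,233,0),("bigblk",282,186,.014)]).items():
    for k,u,v,z in pts: print(n,k,cast(n,u,v,z).round(3))
a=cv2.imread("pics/scene0.png")[170:270,80:380]; b=cv2.imread("pics/side0.png")[150:320,90:310]
cv2.imwrite("pics/za.png",cv2.resize(a,None,fx=2.6,fy=2.6,interpolation=2)); cv2.imwrite("pics/zb.png",cv2.resize(b,None,fx=3.4,fy=3.4,interpolation=2))
E
```

```text
scene stack [0.573 0.283 0.02 ]
scene smallblk [0.59  0.116 0.014]
scene bigblk [ 0.444 -0.28   0.014]
scene tray [ 0.448 -0.068  0.01 ]
scene carrier [ 0.471 -0.176  0.01 ]
scene obj [0.432 0.039 0.   ]
side stack [0.602 0.285 0.01 ]
side smallblk [0.59  0.126 0.014]
side tray [ 0.446 -0.062  0.01 ]
side carrier [ 0.47  -0.168  0.01 ]
side obj [0.428 0.038 0.   ]
side bigblk [ 0.449 -0.25   0.014]
```

View pics/za.png

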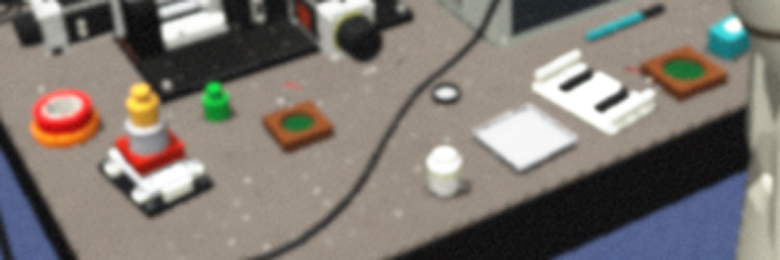

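View pics/zb.png

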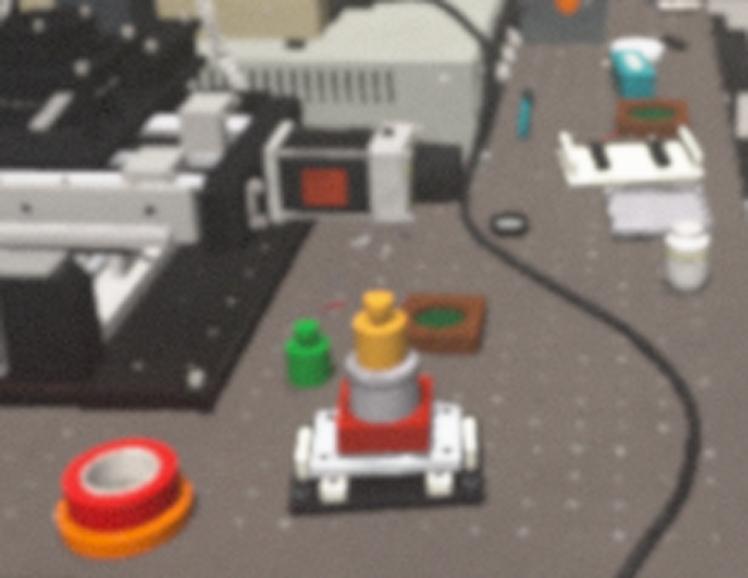

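>>> drive_tool(
  commands=[
    {"x": -0.018,"y": 0.046,"z": -0.02},
    {"x": -0.018,"y": 0.046,"z": -0.02},
    {"x": -0.018,"y": 0.046,"z": -0.02},
    {"x": -0.018,"y": 0.046,"z": -0.02},
    {"x": -0.018,"y": 0.046,"z": -0.02},
  ],
)

```text
invalid input at $.commands[0]: expected keys x, y, z, wx, wy, wz, grip
```

>>> drive_tool(
  commands=[
    {"x": -0.018,"y": 0.046},
    {"x": -0.018,"y": 0.046},
    {"x": -0.018,"y": 0.046},
    {"x": -0.018,"y": 0.046},
    {},
  ],
)

```text
invalid input at $.commands[0]: expected keys x, y, z, wx, wy, wz, grip
```

```bash
cat > snap.py <<'E'
from h import *; import sys,pickle
n=sys.argv[1]; o=sys.argv[2]
st=bot.observe(); im=bot.read_camera(n); cv2.imwrite(f"pics/{o}.png",im[:,:,::-1]); pickle.dump(st,open(f"pics/{o}.pkl","wb"))
print(st['t'],st['tcp_pos'].round(4),st['tcp_rot'].round(3),st['force'].round(1),st['width'],st['qpos'].round(2))
E
python3 snap.py wrist w1
```

```text
0.15 [0.2275 0.6083 0.1899] [-3.142e+00  1.000e-03  1.213e+00] [ 0.6 -1.   0.4] 0.9992096021441237 [-0.95  0.5  -0.43  1.55  0.22  1.14 -0.21]
```

View pics/w1.png

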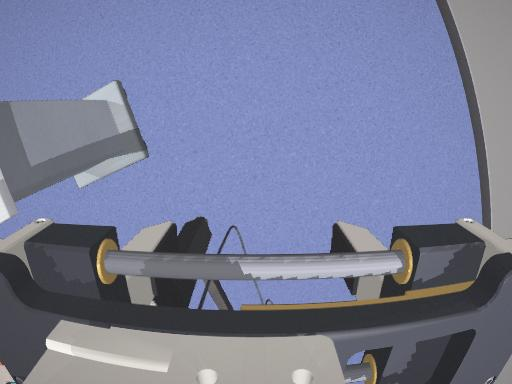

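The call was refused because every row needs all the keys. I'll resend with full rows.

>>> drive_tool(
  commands=[
    {"x": -0.018,"y": 0.046,"z": -0.02,"wx": 0,"wy": 0,"wz": 0,"grip": 0.0918},
    {"x": -0.018,"y": 0.046,"z": -0.02,"wx": 0,"wy": 0,"wz": 0,"grip": 0.0918},
    {"x": -0.018,"y": 0.046,"z": -0.02,"wx": 0,"wy": 0,"wz": 0,"grip": 0.0918},
    {"x": -0.018,"y": 0.046,"z": -0.02,"wx": 0,"wy": 0,"wz": 0,"grip": 0.0918},
    {"x": -0.018,"y": 0.046,"z": -0.02,"wx": 0,"wy": 0,"wz": 0,"grip": 0.0918},
  ],
)

```text
t: 0.82
tcp_pos: [0.4125, 0.4426, 0.2912]
tcp_rot: [-3.142, 0.0, 1.213]
force: [-0.1, -0.3, 0.1]
width: 1.0
```

>>> drive_tool(
  commands=[
    {"x": -0.018,"y": 0.046,"z": 0,"wx": 0,"wy": 0,"wz": 0,"grip": 0.0918},
    {"x": -0.018,"y": 0.046,"z": 0,"wx": 0,"wy": 0,"wz": 0,"grip": 0.0918},
    {"x": -0.018,"y": 0.046,"z": 0,"wx": 0,"wy": 0,"wz": 0,"grip": 0.0918},
    {"x": -0.018,"y": 0.046,"z": 0,"wx": 0,"wy": 0,"wz": 0,"grip": 0.0918},
    {"x": 0,"y": 0,"z": 0,"wx": 0,"wy": 0,"wz": 0,"grip": 0.0918},
  ],
)

```text
t: 1.45
tcp_pos: [0.5626, 0.3063, 0.2898]
tcp_rot: [3.14, 0.003, 1.204]
force: [-0.5, -0.2, -0.4]
width: 0.998
```

```bash
python3 snap.py wrist w1
```

```text
1.45 [0.5626 0.3063 0.2898] [3.140e+00 3.000e-03 1.204e+00] [-0.5 -0.2 -0.4] 0.9975389698621238 [-0.33  0.39 -0.29  1.46  0.12  1.31  0.57]
```

View pics/w1.png

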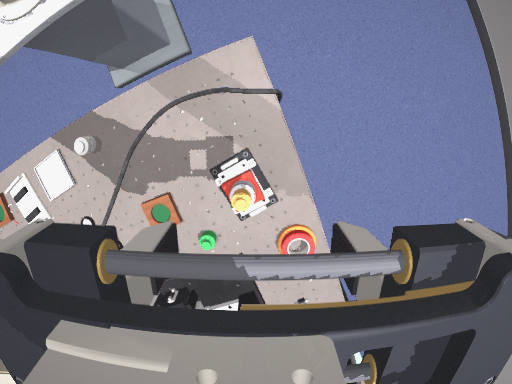

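The wrist view shows the stack at (243,190), the small wood block at (161,212), the tray at (54,175), the carrier at (28,203) and the objective at (84,146). I'll zoom in on the stack.

Run:
```python
from h import *; import pickle
im=cv2.imread("pics/w1.png"); st=pickle.load(open("pics/w1.pkl","rb"))
cv2.imwrite("pics/w1z.png",cv2.resize(im[130:250,130:330],None,fx=4,fy=4,interpolation=2))
for k,u,v,z in [("blk",161,211,.014),("knob",241,200,.108),("obj",84,146,0.044),("tray",54,175,.01),("green",208,241,.02)]: print(k,cast("wrist",u,v,z,st).round(4))
```

```text
blk [0.5928 0.1223 0.014 ]
knob [0.5979 0.275  0.108 ]
obj [0.4347 0.0523 0.044 ]
tray [ 0.4494 -0.0637  0.01  ]
green [0.6709 0.1798 0.02  ]
```

View pics/w1z.png

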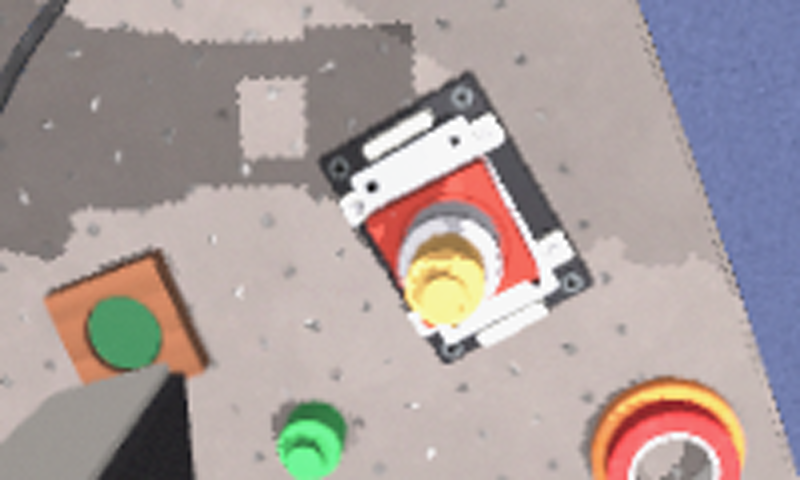

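Run:
```python
from h import *; import pickle
im=cv2.imread("pics/w1.png"); st=pickle.load(open("pics/w1.pkl","rb"))
C=[cast("wrist",130+a/4,130+b/4,.008,st)[:2] for a,b in [(468,72),(592,285),(447,362),(320,160)]]
C=np.array(C);print(C.round(4),"ctr",C.mean(0).round(4))
print("sides",[np.linalg.norm(C[i]-C[(i+1)%4]).round(4) for i in range(4)])
for i,j in [(0,1),(3,2)]: d=C[j]-C[i];print("xang",np.degrees(np.arctan2(d[1],d[0])))
for i,j in [(0,3),(1,2)]: d=C[j]-C[i];print("yang",np.degrees(np.arctan2(d[1],d[0])))
hsv=cv2.cvtColor(im,cv2.COLOR_BGR2HSV)
def comp(lo,hi,box,name,z):
    m=cv2.inRange(hsv,lo,hi);k=np.zeros_like(m);x0,y0,x1,y1=box;k[y0:y1,x0:x1]=m[y0:y1,x0:x1]
    n,l,s,c=cv2.connectedComponentsWithStats(k);i=1+np.argmax(s[1:,4])
    print(name,c[i].round(1),s[i],cast("wrist",*c[i],z,st).round(4))
comp((45,80,30),(85,255,200),(140,195,180,225),"felt",.008)
comp((8,80,60),(40,255,255),(225,180,260,215),"brass",.09)
comp((0,150,80),(6,255,255),(215,165,275,215),"red",.045)
```

```text
[[0.5474 0.3006]
 [0.6497 0.3166]
 [0.6601 0.2468]
 [0.5591 0.2306]] ctr [0.6041 0.2736]
sides [np.float64(0.1036), np.float64(0.0706), np.float64(0.1023), np.float64(0.071)]
xang 8.90387667209254
xang 9.115515754109115
yang -80.53179172158376
yang -81.54722777554964
felt [160.8 212.9] [152 205  18  17 243] [0.5971 0.1176 0.008 ]
brass [240.8 199.4] [231 188  20  24 337] [0.6019 0.2723 0.09  ]
red [243.5 184.7] [222 170  42  32 351] [0.5938 0.2778 0.045 ]
```

```bash
cat > d.py <<'E'
from h import *; import sys
# python3 d.py x y z yawdeg : deltas
t=np.array(list(map(float,sys.argv[1:4])));st=bot.observe()
Rm=R.from_euler('xyz',st['tcp_rot']).as_matrix();cur=np.degrees(np.arctan2(Rm[1,0],Rm[0,0]))
yt=float(sys.argv[4]) if len(sys.argv)>4 else cur
print("cur",st['tcp_pos'].round(4),"yaw",cur.round(2),"tilt",(R.from_matrix(Rm.T).apply([0,0,-1])).round(4),"wz total",round(-(yt-cur),2),"j",st['qpos'].round(2))
d=t-st['tcp_pos']
for n,y in (("after turn",yt),("before turn",cur)):
    a=np.radians(y);print(n,"x %.4f y %.4f z %.4f"%(d[0]*np.cos(a)+d[1]*np.sin(a),d[0]*np.sin(a)-d[1]*np.cos(a),-d[2]))
E
python3 d.py 0.603 0.273 0.16 99
```

```text
cur [0.5602 0.3095 0.29  ] yaw 69.22 tilt [1.3e-03 2.0e-04 1.0e+00] wz total -29.78 j [-0.34  0.39 -0.29  1.46  0.11  1.31  0.57]
after turn x -0.0428 y 0.0366 z 0.1300
before turn x -0.0190 y 0.0530 z 0.1300
```

>>> drive_tool(
  commands=[
    {"x": 0,"y": 0,"z": 0.02,"wx": 0,"wy": 0,"wz": -10,"grip": 0.0918},
    {"x": 0,"y": 0,"z": 0.02,"wx": 0,"wy": 0,"wz": -10,"grip": 0.0918},
    {"x": 0,"y": 0,"z": 0.02,"wx": 0,"wy": 0,"wz": -9.8,"grip": 0.0918},
    {"x": -0.043,"y": 0.037,"z": 0.02,"wx": 0,"wy": 0,"wz": 0,"grip": 0.0918},
    {"x": 0,"y": 0,"z": 0.0,"wx": 0,"wy": 0,"wz": 0,"grip": 0.0918},
  ],
)

```text
t: 2.12
tcp_pos: [0.6037, 0.2708, 0.208]
tcp_rot: [-3.139, 0.004, 1.728]
force: [-0.9, -0.3, 0.3]
width: 0.999
```

>>> drive_tool(
  commands=[
    {"x": 0,"y": 0,"z": 0,"wx": 0,"wy": 0,"wz": 0,"grip": 0.0918},
    {"x": 0,"y": 0,"z": 0,"wx": 0,"wy": 0,"wz": 0,"grip": 0.0918},
  ],
)

```text
t: 2.38
tcp_pos: [0.6009, 0.278, 0.2114]
tcp_rot: [3.141, -0.001, 1.736]
force: [1.3, 0.0, 0.4]
width: 0.998
```

```bash
python3 snap.py wrist w2; python3 -c "
import cv2;im=cv2.imread('pics/w2.png');cv2.imwrite('pics/w2z.png',cv2.resize(im[60:260,100:350],None,fx=3,fy=3,interpolation=2))"
```

```text
2.375 [0.6009 0.278  0.2114] [ 3.141e+00 -1.000e-03  1.736e+00] [1.3 0.  0.4] 0.9982434347289536 [-0.22  0.5  -0.36  1.5   0.18  1.18  1.13]
```

View pics/w2z.png

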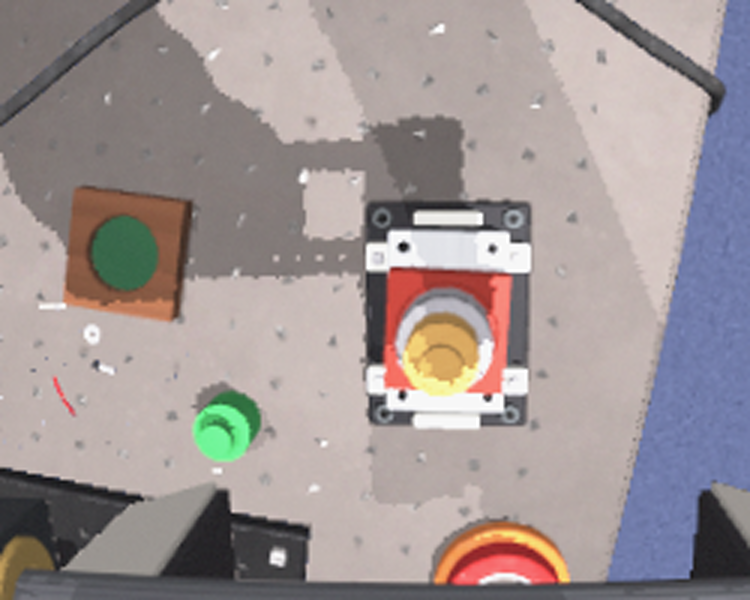

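```bash
cat > meas.py <<'E'
from h import *; import pickle
def quad(P,z,st,n="wrist",name=""):
    # P in image px: order along x-edge first
    C=np.array([cast(n,a,b,z,st)[:2] for a,b in P]);d1=C[1]-C[0]+C[2]-C[3];d2=C[3]-C[0]+C[2]-C[1]
    print(name,"ctr",C.mean(0).round(4),"sides",np.linalg.norm(C-np.roll(C,-1,0),axis=1).round(4),"ang",np.degrees(np.arctan2(d1[1],d1[0])).round(2),np.degrees(np.arctan2(d2[1],d2[0])).round(2))
def circ(P,z,st,n="wrist",name=""):
    C=np.array([cast(n,a,b,z,st)[:2] for a,b in P]);A=np.c_[2*C,np.ones(len(C))];s=np.linalg.lstsq(A,(C**2).sum(1),rcond=None)[0]
    print(name,"ctr",s[:2].round(4),"dia",2*np.sqrt(s[2]+s[0]**2+s[1]**2).round(4))
E
python3 - <<'E'
from meas import *
st=pickle.load(open("pics/w2.pkl","rb"))
Z=lambda L:[(100+a/3,60+b/3) for a,b in L]
quad(Z([(366,203),(368,425),(527,427),(530,203)]),.008,st,name="jig")
quad(Z([(78,187),(65,303),(175,320),(191,201)]),.014,st,name="blk")
quad(Z([(387,268),(384,388),(500,394),(508,272)]),.045,st,name="red")
circ(Z([(124,216),(90,251),(158,251),(123,290)]),.008,st,name="felt")
circ(Z([(419,359),(441,345),(465,360),(441,379)]),.108,st,name="knob")
circ(Z([(400,353),(481,350),(440,394),(410,383),(472,381)]),.095,st,name="brass")
print(proj("wrist",[.604,.2736,.108],st))
E
```

```text
jig ctr [0.6042 0.2734] sides [0.1034 0.0747 0.1042 0.0729] ang 9.14 98.99
blk ctr [0.5961 0.1212] sides [0.0557 0.057  0.0557 0.0568] ang -1.83 89.86
red ctr [0.6034 0.2726] sides [0.0508 0.0488 0.0517 0.0494] ang 6.67 96.89
felt ctr [0.5973 0.118 ] dia 0.0352
knob ctr [0.6011 0.2724] dia 0.014
brass ctr [0.6021 0.2717] dia 0.0294
[248.05524561 183.42928417]
```

```bash
python3 d.py 0.6025 0.2725 0.074 99.1
```

```text
cur [0.6011 0.2778 0.2115] yaw 99.46 tilt [-1.1e-03 -7.0e-04  1.0e+00] wz total 0.36 j [-0.22  0.49 -0.36  1.5   0.18  1.18  1.13]
after turn x -0.0054 y 0.0005 z 0.1375
before turn x -0.0054 y 0.0005 z 0.1375
```

>>> drive_tool(
  commands=[
    {"x": -0.005,"y": 0,"z": 0.03,"wx": 0,"wy": 0,"wz": 0,"grip": 0.0918},
    {"x": 0,"y": 0,"z": 0.03,"wx": 0,"wy": 0,"wz": 0,"grip": 0.07},
    {"x": 0,"y": 0,"z": 0.02,"wx": 0,"wy": 0,"wz": 0,"grip": 0.06},
    {"x": 0,"y": 0,"z": 0.0,"wx": 0,"wy": 0,"wz": 0,"grip": 0.06},
    {"x": 0,"y": 0,"z": 0.0,"wx": 0,"wy": 0,"wz": 0,"grip": 0.06},
  ],
)

```text
t: 3.05
tcp_pos: [0.6035, 0.2716, 0.1319]
tcp_rot: [3.14, -0.001, 1.734]
force: [-0.3, -0.0, 0.7]
width: 0.663
```

```bash
python3 d.py 0.6025 0.2725 0.074 99.1;python3 snap.py wrist w3; python3 d.py 0.6025 0.2725 0.074 99.1;python3 -c "
import cv2;im=cv2.imread('pics/w3.png');cv2.imwrite('pics/w3z.png',cv2.resize(im[60:300,130:380],None,fx=2.5,fy=2.5,interpolation=2))"
```

```text
cur [0.6035 0.2716 0.1319] yaw 99.33 tilt [-7.0e-04 -1.6e-03  1.0e+00] wz total 0.23 j [-0.22  0.57 -0.34  1.58  0.21  1.04  1.11]
after turn x 0.0010 y -0.0009 z 0.0579
before turn x 0.0010 y -0.0008 z 0.0579
3.05 [0.6035 0.2716 0.1319] [ 3.140e+00 -1.000e-03  1.734e+00] [-0.3 -0.   0.7] 0.6625313891737105 [-0.22  0.57 -0.34  1.58  0.21  1.04  1.11]
cur [0.6038 0.2716 0.1323] yaw 99.32 tilt [-8.0e-04 -2.4e-03  1.0e+00] wz total 0.22 j [-0.22  0.57 -0.34  1.57  0.21  1.04  1.11]
after turn x 0.0011 y -0.0012 z 0.0583
before turn x 0.0011 y -0.0012 z 0.0583
```

View pics/w3z.png

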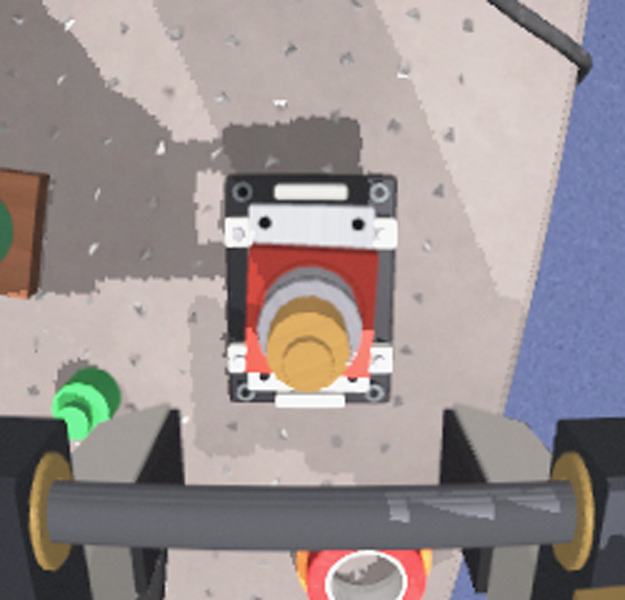

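Run:
```python
from meas import *
st=pickle.load(open("pics/w3.pkl","rb"))
Z=lambda L:[(130+a/2.5,60+b/2.5) for a,b in L]
quad(Z([(224,176),(230,400),(388,405),(396,178)]),.008,st,name="jig")
quad(Z([(248,246),(245,372),(372,378),(378,250)]),.045,st,name="red")
circ(Z([(282,361),(336,361),(309,386),(309,337)]),.108,st,name="knob")
circ(Z([(266,346),(350,346),(308,392),(277,376),(340,376)]),.095,st,name="brass")
circ(Z([(258,330),(361,330),(309,278)]),.071,st,name="steel")
print("tcp px",proj("wrist",st['tcp_pos'],st))
```

```text
jig ctr [0.6041 0.2728] sides [0.1021 0.0729 0.1037 0.0737] ang 9.08 97.99
red ctr [0.6032 0.2731] sides [0.0511 0.0511 0.0521 0.05  ] ang 7.38 96.97
knob ctr [0.6027 0.2723] dia 0.0164
brass ctr [0.6035 0.2722] dia 0.0274
steel ctr [0.6024 0.2725] dia 0.0368
tcp px [252.4177768 216.4377627]
```

>>> drive_tool(
  commands=[
    {"x": 0.001,"y": -0.001,"z": 0.03,"wx": 0,"wy": 0,"wz": 0,"grip": 0.06},
    {"x": 0,"y": 0,"z": 0.028,"wx": 0,"wy": 0,"wz": 0,"grip": 0.06},
    {"x": 0,"y": 0,"z": 0,"wx": 0,"wy": 0,"wz": 0,"grip": 0.06},
    {"x": 0,"y": 0,"z": 0.0,"wx": 0,"wy": 0,"wz": 0,"grip": 0.04},
  ],
  newtons=15,
)

```text
t: 3.6
tcp_pos: [0.6029, 0.2722, 0.0745]
tcp_rot: [3.139, -0.001, 1.733]
force: [-0.1, 0.9, 0.1]
width: 0.588
```

```bash
python3 d.py 0.6025 0.2725 0.074 99.1
```

```text
cur [0.6029 0.2722 0.0745] yaw 99.3 tilt [-8.0e-04 -2.3e-03  1.0e+00] wz total 0.2 j [-0.23  0.63 -0.33  1.61  0.24  0.93  1.09]
after turn x 0.0003 y -0.0004 z 0.0005
before turn x 0.0003 y -0.0004 z 0.0005
```

>>> drive_tool(
  commands=[
    {"x": 0,"y": 0,"z": 0,"wx": 0,"wy": 0,"wz": 0,"grip": 0.02},
    {"x": 0,"y": 0,"z": 0,"wx": 0,"wy": 0,"wz": 0,"grip": 0.01},
    {"x": 0,"y": 0,"z": 0,"wx": 0,"wy": 0,"wz": 0,"grip": 0.01},
    {"x": 0,"y": 0,"z": 0,"wx": 0,"wy": 0,"wz": 0,"grip": 0.01},
  ],
  newtons=15,
)

```text
t: 4.1
tcp_pos: [0.6018, 0.2716, 0.0729]
tcp_rot: [3.141, -0.0, 1.733]
force: [-0.8, 0.5, 0.7]
width: 0.151
```

>>> drive_tool(
  commands=[
    {"x": 0,"y": 0,"z": -0.01,"wx": 0,"wy": 0,"wz": 0,"grip": 0.01},
    {"x": 0,"y": 0,"z": -0.015,"wx": 0,"wy": 0,"wz": 0,"grip": 0.01},
    {"x": 0,"y": 0,"z": -0.025,"wx": 0,"wy": 0,"wz": 0,"grip": 0.01},
    {"x": 0,"y": 0,"z": -0.03,"wx": 0,"wy": 0,"wz": 0,"grip": 0.01},
    {"x": 0,"y": 0,"z": 0,"wx": 0,"wy": 0,"wz": 0,"grip": 0.01},
  ],
)

```text
t: 4.72
tcp_pos: [0.6042, 0.273, 0.1571]
tcp_rot: [3.135, -0.002, 1.733]
force: [0.4, 0.3, 0.9]
width: 0.108
```

```bash
python3 d.py 0.596 0.1205 0.154 99.1;python3 snap.py wrist w4;python3 snap.py scene s4;python3 -c "
import cv2;im=cv2.imread('pics/w4.png');im=im[60:300,50:380];b=cv2.imread('pics/s4.png')[170:270,80:250];
cv2.imwrite('pics/w4z.png',cv2.resize(im,None,fx=2.4,fy=2.4,interpolation=2));cv2.imwrite('pics/s4z.png',cv2.resize(b,None,fx=3,fy=3,interpolation=2))"
```

```text
cur [0.6042 0.273  0.1571] yaw 99.3 tilt [-0.002  -0.0068  1.    ] wz total 0.2 j [-0.22  0.54 -0.35  1.56  0.2   1.07  1.12]
after turn x -0.1493 y -0.0322 z 0.0031
before turn x -0.1492 y -0.0327 z 0.0031
4.725 [0.6042 0.273  0.1571] [ 3.135e+00 -2.000e-03  1.733e+00] [0.4 0.3 0.9] 0.10812900230009595 [-0.22  0.54 -0.35  1.56  0.2   1.07  1.12]
4.775 [0.603  0.2723 0.155 ] [ 3.138e+00 -1.000e-03  1.733e+00] [-0.7  0.3 -0.1] 0.11141102708218964 [-0.22  0.54 -0.35  1.56  0.2   1.07  1.12]
```

View pics/w4z.png

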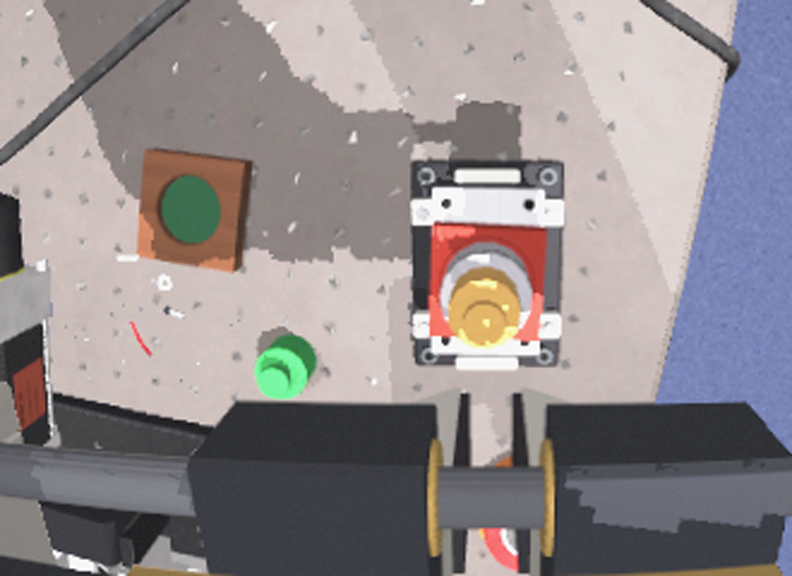

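View pics/s4z.png

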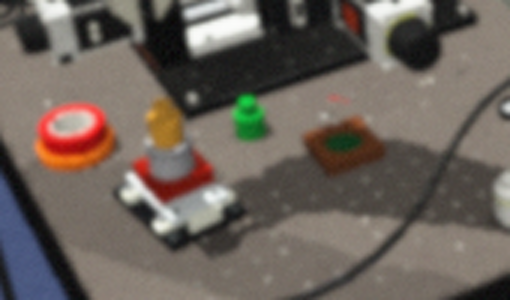

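The brass wasn't picked up: the jaws closed fully, down to the commanded 0.01 m. In this view the visible fingertips sit at v≈225, but the TCP should project to v≈217. I'll check the fixed cameras to see where the fingertips really are.

Run:
```python
from h import *
st=bot.observe();print(st['tcp_pos'])
for n in ("scene","side"):
    im=bot.read_camera(n)[:,:,::-1].copy()
    p=st['tcp_pos'];a=proj(n,p);b=proj(n,p+[0,0,.036]);print(n,a,b)
    u,v=map(int,a);x0=max(u-80,0);y0=max(v-90,0);c=cv2.resize(im[y0:y0+150,x0:x0+160],None,fx=4,fy=4,interpolation=2)
    for q,col in((a,(0,0,255)),(b,(255,0,255))):cv2.circle(c,(int((q[0]-x0)*4),int((q[1]-y0)*4)),3,col,-1)
    cv2.imwrite(f"pics/{n}5.png",c)
```

```text
[0.60208801 0.27164145 0.15355013]
scene [129.7186335  188.82586974] [127.25693769 176.07023377]
side [199.63797933 214.50614555] [198.43929902 195.44063093]
```

View pics/scene5.png

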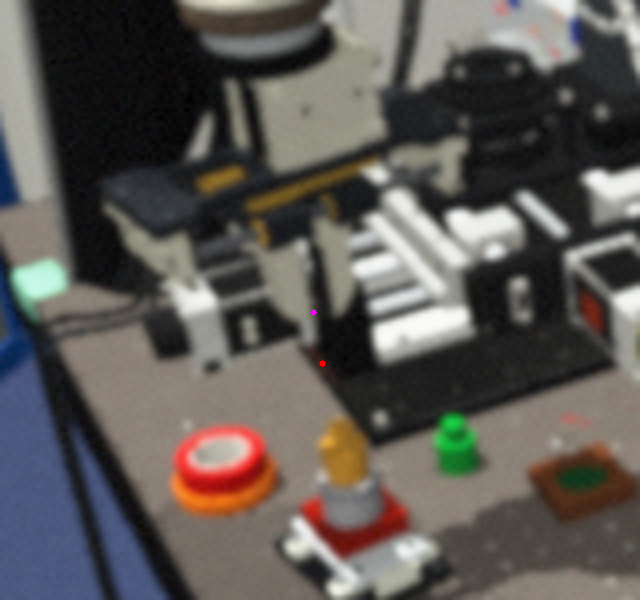

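View pics/side5.png

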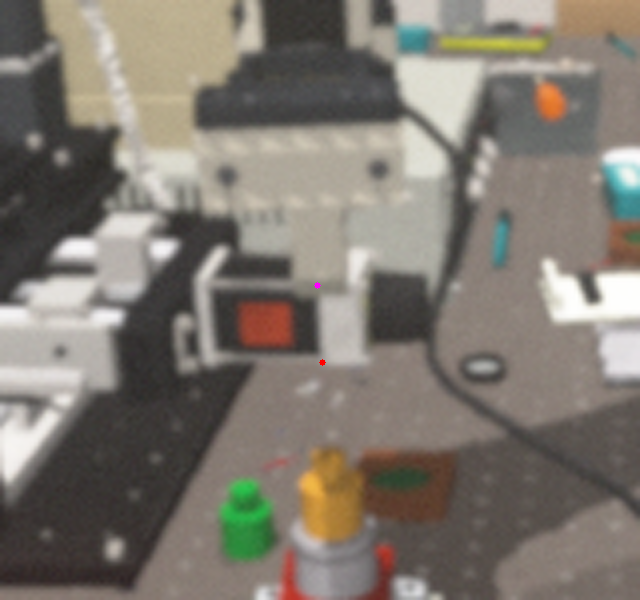

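The fingertips appear to end well above the reported TCP: in the side view they stop at zoomed y≈290, but the TCP is at 362. I'll open the jaws in place and difference the images to isolate the tips.

```bash
python3 snap.py side A_side; python3 snap.py scene A_scene
```

```text
4.925 [0.6012 0.2711 0.1519] [-3.14   0.     1.733] [-1.1  1.4  0.1] 0.10953873340650101 [-0.22  0.54 -0.35  1.56  0.2   1.07  1.12]
4.975 [0.6011 0.2711 0.1517] [-3.140e+00  1.000e-03  1.733e+00] [-0.1  0.2 -0.4] 0.10967920554794312 [-0.22  0.54 -0.35  1.56  0.2   1.07  1.12]
```

>>> drive_tool(
  commands=[
    {"x": 0,"y": 0,"z": 0,"wx": 0,"wy": 0,"wz": 0,"grip": 0.05},
    {"x": 0,"y": 0,"z": 0,"wx": 0,"wy": 0,"wz": 0,"grip": 0.05},
    {"x": 0,"y": 0,"z": 0,"wx": 0,"wy": 0,"wz": 0,"grip": 0.05},
  ],
)

```text
t: 5.4
tcp_pos: [0.6017, 0.2716, 0.1525]
tcp_rot: [-3.141, -0.0, 1.733]
force: [0.3, -0.7, -1.1]
width: 0.387
```

```bash
python3 snap.py side B_side; python3 snap.py scene B_scene; python3 snap.py wrist B_wrist
python3 - <<'E'
from h import *; import pickle
out=[]
for n in("side","scene"):
    A=cv2.imread(f"pics/A_{n}.png");B=cv2.imread(f"pics/B_{n}.png");st=pickle.load(open(f"pics/B_{n}.pkl","rb"))
    p=st['tcp_pos'];R0=R.from_euler('xyz',st['tcp_rot']).as_matrix();w=st['width']*.0918/2
    u,v=map(int,proj(n,p));x0=max(u-45,0);y0=v-70
    for I in(A,B):
        c=cv2.resize(I[y0:y0+90,x0:x0+90],None,fx=4.2,fy=4.2,interpolation=2)
        if I is B:
          for s in(-1,1):
            for k in(0,.02,.036):
              q=proj(n,p+R0@np.array([s*w,0,-k]));cv2.circle(c,(int((q[0]-x0)*4.2),int((q[1]-y0)*4.2)),2,[(0,0,255),(0,255,0),(255,0,255)][[0,.02,.036].index(k)],-1)
        out.append(c)
cv2.imwrite("pics/AB.png",np.vstack([np.hstack(out[:2]),np.hstack(out[2:])]))
E
```

```text
5.4 [0.6017 0.2716 0.1525] [-3.141 -0.     1.733] [ 0.3 -0.7 -1.1] 0.3871117608508752 [-0.22  0.54 -0.35  1.56  0.2   1.07  1.12]
5.45 [0.6017 0.2716 0.1526] [-3.141 -0.     1.733] [ 1.   1.1 -0. ] 0.4294228574440926 [-0.22  0.54 -0.35  1.56  0.2   1.07  1.12]
5.5 [0.6018 0.2716 0.1526] [-3.141 -0.     1.733] [ 0.1 -0.1 -1.5] 0.47109564092557465 [-0.22  0.54 -0.35  1.56  0.2   1.07  1.12]
```

View pics/AB.png

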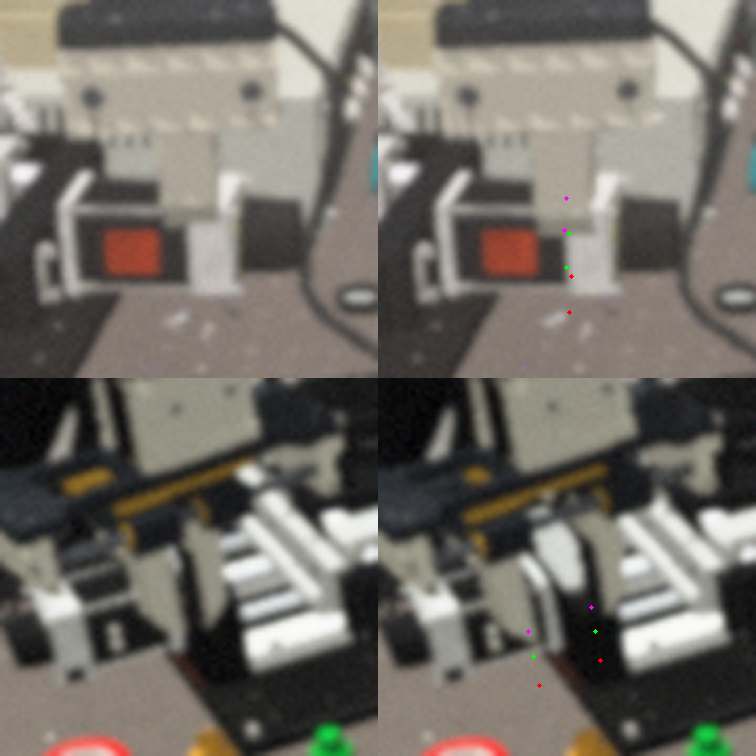

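View pics/B_wrist.png

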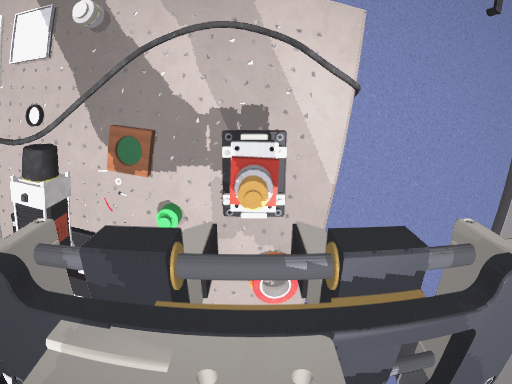

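Run:
```python
from h import *; import pickle
st=pickle.load(open("pics/A_side.pkl","rb"));p=st['tcp_pos'];R0=R.from_euler('xyz',st['tcp_rot']).as_matrix()
u,v=map(int,proj("side",pickle.load(open("pics/B_side.pkl","rb"))['tcp_pos']));x0=u-45;y0=v-70
for x in(.095,.05,.02,.005,-.005,-.02,-.095):
    print(x,[(k,(((proj("side",p+R0@np.array([x,0,-k]))-[x0,y0])*4.2).round(0)[1])) for k in(.03,.036,.042,.05,.066,.08,.09)])
```

```text
0.095 [(0.03, np.float64(330.0)), (0.036, np.float64(315.0)), (0.042, np.float64(300.0)), (0.05, np.float64(279.0)), (0.066, np.float64(237.0)), (0.08, np.float64(200.0)), (0.09, np.float64(172.0))]
0.05 [(0.03, np.float64(279.0)), (0.036, np.float64(264.0)), (0.042, np.float64(250.0)), (0.05, np.float64(230.0)), (0.066, np.float64(191.0)), (0.08, np.float64(155.0)), (0.09, np.float64(130.0))]
0.02 [(0.03, np.float64(248.0)), (0.036, np.float64(234.0)), (0.042, np.float64(220.0)), (0.05, np.float64(201.0)), (0.066, np.float64(163.0)), (0.08, np.float64(129.0)), (0.09, np.float64(105.0))]
0.005 [(0.03, np.float64(233.0)), (0.036, np.float64(220.0)), (0.042, np.float64(206.0)), (0.05, np.float64(188.0)), (0.066, np.float64(150.0)), (0.08, np.float64(117.0)), (0.09, np.float64(93.0))]
-0.005 [(0.03, np.float64(224.0)), (0.036, np.float64(211.0)), (0.042, np.float64(197.0)), (0.05, np.float64(179.0)), (0.066, np.float64(142.0)), (0.08, np.float64(109.0)), (0.09, np.float64(85.0))]
-0.02 [(0.03, np.float64(211.0)), (0.036, np.float64(197.0)), (0.042, np.float64(184.0)), (0.05, np.float64(166.0)), (0.066, np.float64(130.0)), (0.08, np.float64(98.0)), (0.09, np.float64(75.0))]
-0.095 [(0.03, np.float64(151.0)), (0.036, np.float64(139.0)), (0.042, np.float64(127.0)), (0.05, np.float64(110.0)), (0.066, np.float64(77.0)), (0.08, np.float64(48.0)), (0.09, np.float64(26.0))]
```

All three cameras agree that the gripper sits about 36 mm further back along the tool axis than the reported TCP (tip z ≈ reported z + 0.036). The lateral offset is about 0. I'll work with that and re-check where the brass is.

```bash
python3 - <<'E'
from meas import *
st=pickle.load(open("pics/B_wrist.pkl","rb"))
im=cv2.imread("pics/B_wrist.png");cv2.imwrite("pics/Bz.png",cv2.resize(im[110:240,180:330],None,fx=5,fy=5,interpolation=2))
E
python3 d.py .603 .2723 .05 99.1
```

```text
cur [0.6018 0.2716 0.1527] yaw 99.3 tilt [-0.  0.  1.] wz total 0.2 j [-0.22  0.54 -0.35  1.56  0.2   1.07  1.12]
after turn x 0.0005 y 0.0013 z 0.1027
before turn x 0.0005 y 0.0013 z 0.1027
```

View pics/Bz.png

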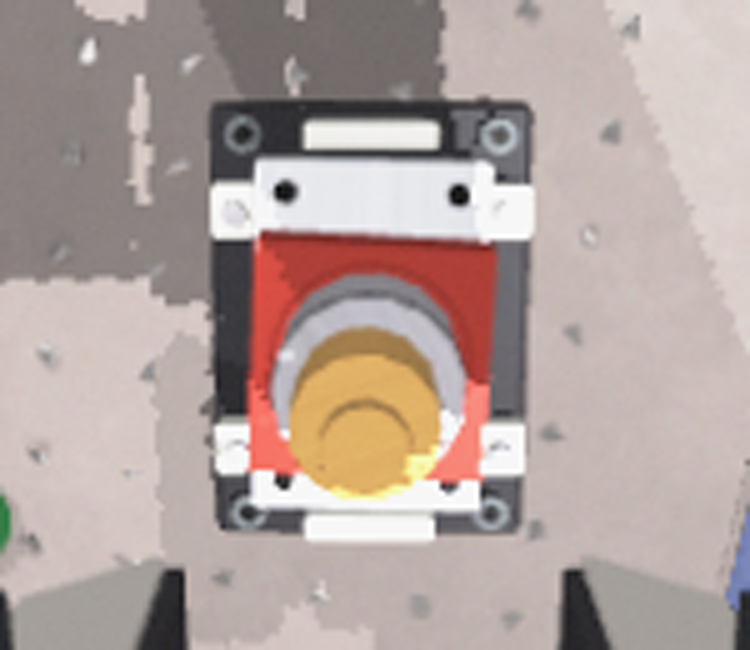

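Run:
```python
from meas import *
st=pickle.load(open("pics/B_wrist.pkl","rb"))
Z=lambda L:[(180+a/5,110+b/5) for a,b in L]
circ(Z([(291,421),(442,421),(367,499),(312,475),(421,475)]),.095,st,name="brass")
circ(Z([(320,440),(412,440),(366,400)]),.108,st,name="knob")
quad(Z([(257,232),(248,472),(485,478),(497,240)]),.045,st,name="red")
quad(Z([(256,158),(250,506),(480,509),(494,160)]),.024,st,name="plate")
```

```text
brass ctr [0.6033 0.2724] dia 0.0268
knob ctr [0.6026 0.2722] dia 0.0156
red ctr [0.6028 0.2733] sides [0.0519 0.0509 0.0516 0.0494] ang 6.86 97.56
plate ctr [0.6034 0.2731] sides [0.0802 0.0531 0.0805 0.0519] ang 7.69 98.65
```

>>> drive_tool(
  commands=[
    {"x": 0,"y": 0.001,"z": 0.035,"wx": 0,"wy": 0,"wz": 0,"grip": 0.06},
    {"x": 0,"y": 0,"z": 0.035,"wx": 0,"wy": 0,"wz": 0,"grip": 0.06},
    {"x": 0,"y": 0,"z": 0.02,"wx": 0,"wy": 0,"wz": 0,"grip": 0.06},
    {"x": 0,"y": 0,"z": 0,"wx": 0,"wy": 0,"wz": 0,"grip": 0.06},
    {"x": 0,"y": 0,"z": 0,"wx": 0,"wy": 0,"wz": 0,"grip": 0.06},
  ],
)

```text
t: 6.18
tcp_pos: [0.6037, 0.2724, 0.064]
tcp_rot: [3.14, -0.001, 1.733]
force: [-0.2, 0.9, 0.4]
width: 0.652
```

```bash
python3 d.py .603 .2723 .039 99.1; python3 snap.py side C_side; python3 snap.py wrist C_wrist
python3 - <<'E'
import cv2
a=cv2.imread("pics/C_side.png")[190:310,150:270];cv2.imwrite("pics/Cs.png",cv2.resize(a,None,fx=5,fy=5,interpolation=2))
a=cv2.imread("pics/C_wrist.png")[130:290,170:340];cv2.imwrite("pics/Cw.png",cv2.resize(a,None,fx=3.5,fy=3.5,interpolation=2))
E
```

```text
cur [0.6037 0.2724 0.064 ] yaw 99.3 tilt [-7.0e-04 -1.8e-03  1.0e+00] wz total 0.2 j [-0.24  0.64 -0.32  1.62  0.24  0.92  1.09]
after turn x 0.0000 y -0.0007 z 0.0250
before turn x 0.0000 y -0.0007 z 0.0250
6.175 [0.6037 0.2724 0.064 ] [ 3.140e+00 -1.000e-03  1.733e+00] [-0.2  0.9  0.4] 0.6521512375357156 [-0.24  0.64 -0.32  1.62  0.24  0.92  1.09]
6.225 [0.604  0.2724 0.0644] [ 3.139e+00 -1.000e-03  1.733e+00] [ 0.4 -0.4  0.3] 0.6536989139341548 [-0.24  0.64 -0.32  1.62  0.24  0.92  1.09]
```

View pics/Cs.png

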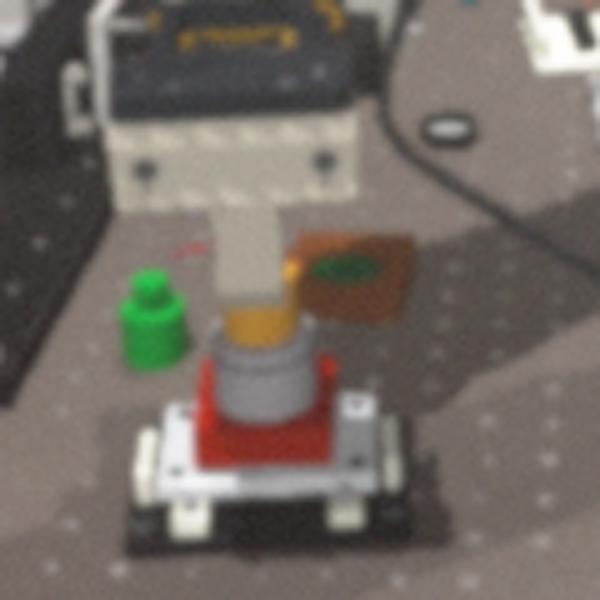

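View pics/Cw.png

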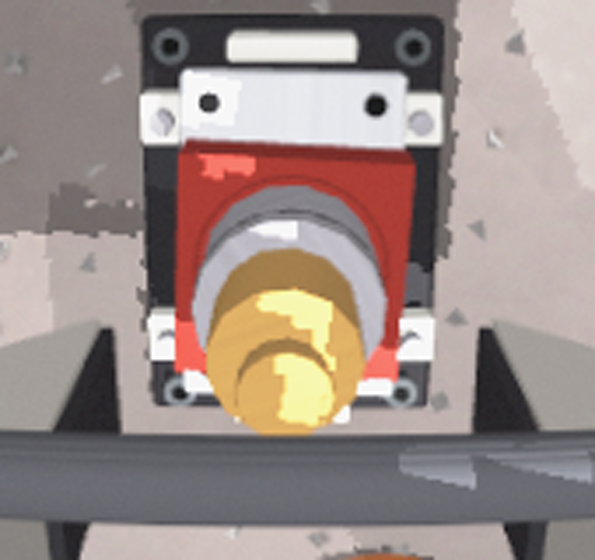

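Run:
```python
from h import *; import pickle
st=pickle.load(open("pics/C_side.pkl","rb"));p=st['tcp_pos'];R0=R.from_euler('xyz',st['tcp_rot']).as_matrix()
for s in (1,-1):
  for y in(-.0095,0,.0095):
    for z in (-.034,-.038,-.042): print(s,y,z,((proj("side",p+R0@np.array([s*(.03+.019),y,z]))-[150,190])*5).round(0),((proj("side",p+R0@np.array([s*(.03),y,z]))-[150,190])*5).round(0))
print("brass",((proj("side",[.6033,.2724,.083])-[150,190])*5).round(0),((proj("side",[.6033,.2724,.071])-[150,190])*5).round(0))
print("knobtop",((proj("side",[.6033,.2724,.108])-[150,190])*5).round(0),"green",((proj("side",[.665,.178,.012])-[150,190])*5).round(0))
print("jig",[((proj("side",P)-[150,190])*5).round(0) for P in([.5474,.3006,.008],[.6497,.3166,.008])])
```

```text
1 -0.0095 -0.034 [277. 333.] [278. 304.]
1 -0.0095 -0.038 [277. 322.] [277. 294.]
1 -0.0095 -0.042 [276. 312.] [277. 284.]
1 0 -0.034 [249. 334.] [250. 306.]
1 0 -0.038 [248. 324.] [250. 295.]
1 0 -0.042 [248. 313.] [249. 285.]
1 0.0095 -0.034 [220. 336.] [223. 307.]
1 0.0095 -0.038 [220. 325.] [222. 297.]
1 0.0095 -0.042 [219. 315.] [221. 287.]
-1 -0.0095 -0.034 [280. 200.] [280. 223.]
-1 -0.0095 -0.038 [280. 191.] [279. 214.]
-1 -0.0095 -0.042 [279. 182.] [279. 204.]
-1 0 -0.034 [255. 202.] [254. 225.]
-1 0 -0.038 [255. 192.] [254. 215.]
-1 0 -0.042 [254. 183.] [253. 206.]
-1 0.0095 -0.034 [230. 203.] [229. 226.]
-1 0.0095 -0.038 [230. 193.] [228. 216.]
-1 0.0095 -0.042 [229. 184.] [227. 207.]
brass [256. 300.] [257. 329.]
knobtop [252. 239.] green [162. 330.]
jig [array([406., 526.]), array([116., 543.])]
```

>>> drive_tool(
  commands=[
    {"x": 0,"y": -0.001,"z": 0.015,"wx": 0,"wy": 0,"wz": 0,"grip": 0.06},
    {"x": 0,"y": 0,"z": 0.01,"wx": 0,"wy": 0,"wz": 0,"grip": 0.05},
    {"x": 0,"y": 0,"z": 0,"wx": 0,"wy": 0,"wz": 0,"grip": 0.02},
    {"x": 0,"y": 0,"z": 0,"wx": 0,"wy": 0,"wz": 0,"grip": 0.01},
    {"x": 0,"y": 0,"z": 0,"wx": 0,"wy": 0,"wz": 0,"grip": 0.01},
  ],
  newtons=15,
)

```text
t: 6.9
tcp_pos: [0.6021, 0.2715, 0.038]
tcp_rot: [3.141, 0.0, 1.733]
force: [0.0, -0.1, -0.7]
width: 0.292
```

>>> drive_tool(
  commands=[
    {"x": 0,"y": 0,"z": 0,"wx": 0,"wy": 0,"wz": 0,"grip": 0.01},
    {"x": 0,"y": 0,"z": 0,"wx": 0,"wy": 0,"wz": 0,"grip": 0.01},
  ],
)

```text
t: 7.15
tcp_pos: [0.6021, 0.2715, 0.038]
tcp_rot: [3.141, -0.0, 1.733]
force: [-0.0, -0.1, -1.7]
width: 0.302
```

>>> drive_tool(
  commands=[
    {"x": 0,"y": 0,"z": -0.008,"wx": 0,"wy": 0,"wz": 0,"grip": 0.01},
    {"x": 0,"y": 0,"z": -0.015,"wx": 0,"wy": 0,"wz": 0,"grip": 0.01},
    {"x": 0,"y": 0,"z": -0.025,"wx": 0,"wy": 0,"wz": 0,"grip": 0.01},
    {"x": 0,"y": 0,"z": -0.03,"wx": 0,"wy": 0,"wz": 0,"grip": 0.01},
    {"x": 0,"y": 0,"z": 0,"wx": 0,"wy": 0,"wz": 0,"grip": 0.01},
  ],
)

```text
t: 7.78
tcp_pos: [0.6042, 0.2731, 0.1198]
tcp_rot: [3.135, -0.002, 1.733]
force: [1.2, -0.2, -1.3]
width: 0.299
```

```bash
python3 d.py .596 .1205 .1 99.1; python3 snap.py wrist D_wrist;python3 snap.py side D_side
python3 - <<'E'
from meas import *
st=pickle.load(open("pics/D_wrist.pkl","rb"))
for q in [(40,160),(58,180),(70,215)]:
  print(q,[cast("wrist",*q,z,st).round(3) for z in(0,.06,.1)])
a=cv2.imread("pics/D_side.png")[140:310,90:270];cv2.imwrite("pics/Ds.png",cv2.resize(a,None,fx=3.5,fy=3.5,interpolation=2))
E
```

```text
cur [0.6042 0.2731 0.1198] yaw 99.31 tilt [-0.002  -0.0066  1.    ] wz total 0.21 j [-0.22  0.58 -0.34  1.59  0.22  1.01  1.1 ]
after turn x -0.1494 y -0.0322 z 0.0198
before turn x -0.1493 y -0.0328 z 0.0198
7.775 [0.6042 0.2731 0.1198] [ 3.135e+00 -2.000e-03  1.733e+00] [ 1.2 -0.2 -1.3] 0.29886870609628036 [-0.22  0.58 -0.34  1.59  0.22  1.01  1.1 ]
7.825 [0.6029 0.2722 0.1177] [ 3.138e+00 -1.000e-03  1.733e+00] [-0.1 -0.1 -2.7] 0.30404606386748745 [-0.22  0.58 -0.34  1.59  0.22  1.01  1.1 ]
(40, 160) [array([ 0.623, -0.003,  0.   ]), array([0.605, 0.048, 0.06 ]), array([0.594, 0.081, 0.1  ])]
(58, 180) [array([0.645, 0.028, 0.   ]), array([0.623, 0.073, 0.06 ]), array([0.609, 0.103, 0.1  ])]
(70, 215) [array([0.69 , 0.046, 0.   ]), array([0.66 , 0.088, 0.06 ]), array([0.639, 0.115, 0.1  ])]
```

View pics/D_wrist.png

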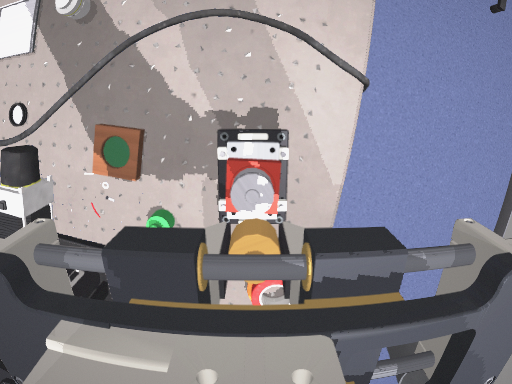

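View pics/Ds.png

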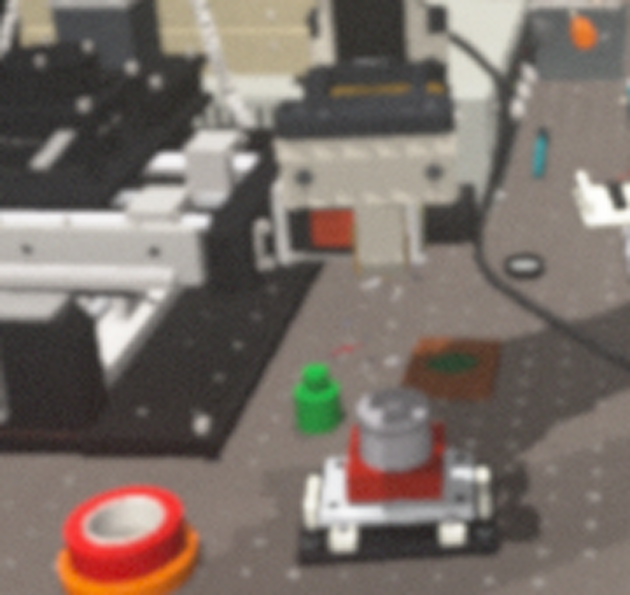

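Run:
```python
from h import *
def tri(a,b):
    (o1,d1),(o2,d2)=a,b;d1=d1/np.linalg.norm(d1);d2=d2/np.linalg.norm(d2)
    s=np.linalg.lstsq(np.c_[d1,-d2],o2-o1,rcond=None)[0];return (o1+s[0]*d1).round(3),(o2+s[1]*d2).round(3)
print(tri(ray("scene",218,183.5),ray("side",224,200)))
import pickle
st=pickle.load(open("pics/D_wrist.pkl","rb"))
print(tri(ray("wrist",20,167,st),ray("side",222,200)))
print(tri(ray("wrist",20,167,st),ray("scene",218,183.5)))
```

```text
(array([0.595, 0.038, 0.091]), array([0.591, 0.04 , 0.085]))
(array([0.607, 0.045, 0.09 ]), array([0.596, 0.045, 0.087]))
(array([0.611, 0.032, 0.077]), array([0.612, 0.029, 0.079]))
```

>>> drive_tool(
  commands=[
    {"x": -0.02,"y": -0.005,"z": -0.02,"wx": 0,"wy": 0,"wz": 9.9,"grip": 0.01},
    {"x": -0.02,"y": 0,"z": 0,"wx": 0,"wy": 0,"wz": 9.9,"grip": 0.01},
    {"x": -0.02,"y": 0,"z": 0,"wx": 0,"wy": 0,"wz": 9.9,"grip": 0.01},
    {"x": 0,"y": 0,"z": 0,"wx": 0,"wy": 0,"wz": 9.9,"grip": 0.01},
    {"x": 0,"y": 0,"z": 0,"wx": 0,"wy": 0,"wz": 9.9,"grip": 0.01},
  ],
)

```text
t: 8.5
tcp_pos: [0.5951, 0.2103, 0.1341]
tcp_rot: [-3.14, 0.003, 0.863]
force: [-0.1, 0.7, -0.7]
width: 0.297
```

>>> drive_tool(
  commands=[
    {"x": 0,"y": 0,"z": 0,"wx": 0,"wy": 0,"wz": 9.9,"grip": 0.01},
    {"x": 0,"y": 0,"z": 0,"wx": 0,"wy": 0,"wz": 9.9,"grip": 0.01},
    {"x": 0,"y": 0,"z": 0,"wx": 0,"wy": 0,"wz": 9.9,"grip": 0.01},
    {"x": 0,"y": 0,"z": 0,"wx": 0,"wy": 0,"wz": 9.9,"grip": 0.01},
    {"x": 0,"y": 0,"z": 0,"wx": 0,"wy": 0,"wz": 0,"grip": 0.01},
  ],
)

```text
t: 9.12
tcp_pos: [0.5951, 0.211, 0.1343]
tcp_rot: [3.141, 0.002, 0.18]
force: [-1.0, 0.2, -1.4]
width: 0.302
```

```bash
python3 d.py .596 .1205 .1 10; python3 snap.py wrist E_wrist
```

```text
cur [0.5951 0.211  0.1343] yaw 10.3 tilt [ 2.5e-03 -9.0e-04  1.0e+00] wz total 0.3 j [-0.38  0.49 -0.    1.66  0.    0.99 -0.2 ]
after turn x -0.0149 y 0.0893 z 0.0343
before turn x -0.0154 y 0.0892 z 0.0343
9.125 [0.5951 0.211  0.1343] [3.141e+00 2.000e-03 1.800e-01] [-1.   0.2 -1.4] 0.3023667456971468 [-0.38  0.49 -0.    1.66  0.    0.99 -0.2 ]
```

View pics/E_wrist.png

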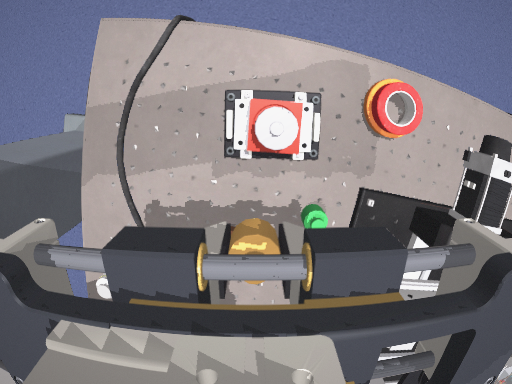

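Run:
```python
import cv2
a=cv2.imread("pics/D_wrist.png")[110:195,75:160];b=cv2.imread("pics/w4.png")[110:195,85:170]
cv2.imwrite("pics/blkz.png",cv2.resize(cv2.hconcat([a,b]),None,fx=4.5,fy=4.5,interpolation=2))
```

```text
(no output)
```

View pics/blkz.png

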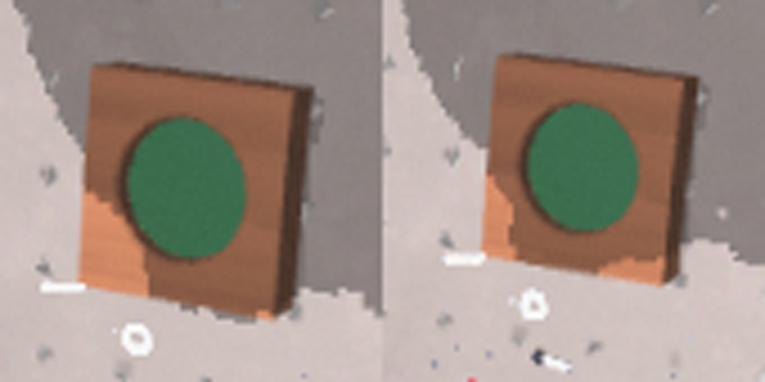

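Run:
```python
from meas import *
s1=pickle.load(open("pics/D_wrist.pkl","rb"));s2=pickle.load(open("pics/w4.pkl","rb"))
Z1=lambda L:[(75+a/4.5,110+b/4.5) for a,b in L]
Z2=lambda L:[(85+(a-382.5)/4.5,110+b/4.5) for a,b in L]
quad(Z1([(92,67),(80,285),(275,318),(296,87)]),.014,s1);circ(Z1([(121,186),(247,188),(182,114),(189,260)]),.014,s1)
quad(Z2([(498,55),(483,255),(666,284),(685,76)]),.014,s2);circ(Z2([(522,165),(638,168),(578,101),(586,232)]),.014,s2)
```

```text
ctr [0.5952 0.1179] sides [0.0556 0.0561 0.0566 0.0564] ang -0.69 90.23
 ctr [0.5944 0.1184] dia 0.0356
 ctr [0.5949 0.1183] sides [0.0561 0.0565 0.0563 0.0558] ang -0.41 89.94
 ctr [0.5946 0.1182] dia 0.0354
```

```bash
python3 d.py .595 .119 .03 10
```

```text
cur [0.5953 0.2111 0.1345] yaw 10.42 tilt [ 2.2e-03 -8.0e-04  1.0e+00] wz total 0.42 j [-0.38  0.49 -0.    1.66  0.    0.99 -0.2 ]
after turn x -0.0163 y 0.0906 z 0.1045
before turn x -0.0169 y 0.0905 z 0.1045
```

>>> drive_tool(
  commands=[
    {"x": -0.008,"y": 0.045,"z": 0,"wx": 0,"wy": 0,"wz": 0,"grip": 0.01},
    {"x": -0.008,"y": 0.0455,"z": 0.01,"wx": 0,"wy": 0,"wz": 0.3,"grip": 0.01},
    {"x": 0,"y": 0,"z": 0.04,"wx": 0,"wy": 0,"wz": 0,"grip": 0.01},
    {"x": 0,"y": 0,"z": 0.04,"wx": 0,"wy": 0,"wz": 0,"grip": 0.01},
    {"x": 0,"y": 0,"z": 0,"wx": 0,"wy": 0,"wz": 0,"grip": 0.01},
  ],
)

```text
t: 9.8
tcp_pos: [0.5926, 0.1185, 0.0421]
tcp_rot: [3.141, 0.008, 0.175]
force: [0.1, -1.0, -1.0]
width: 0.298
```

>>> drive_tool(
  commands=[
    {"x": 0,"y": 0,"z": 0,"wx": 0,"wy": 0,"wz": 0,"grip": 0.01},
    {"x": 0,"y": 0,"z": 0,"wx": 0,"wy": 0,"wz": 0,"grip": 0.01},
  ],
)

```text
t: 10.05
tcp_pos: [0.5982, 0.12, 0.0477]
tcp_rot: [-3.141, -0.003, 0.174]
force: [0.7, 0.9, -2.3]
width: 0.298
```

```bash
python3 d.py .595 .119 -.024 10;  python3 snap.py wrist F_wrist;python3 snap.py side F_side;python3 snap.py scene F_scene
python3 - <<'E'
import cv2
a=cv2.imread("pics/F_side.png")[170:270,180:300];b=cv2.imread("pics/F_scene.png")[160:260,140:260]
cv2.imwrite("pics/Fz.png",cv2.resize(cv2.hconcat([a,b]),None,fx=3.3,fy=3.3,interpolation=2))
E
```

```text
cur [0.5982 0.12   0.0477] yaw 9.96 tilt [-3.4e-03  3.0e-04  1.0e+00] wz total -0.04 j [-0.25  0.56  0.01  1.78 -0.01  0.8  -0.06]
after turn x -0.0033 y 0.0004 z 0.0717
before turn x -0.0033 y 0.0004 z 0.0717
10.05 [0.5982 0.12   0.0477] [-3.141e+00 -3.000e-03  1.740e-01] [ 0.7  0.9 -2.3] 0.2977970731674859 [-0.25  0.56  0.01  1.78 -0.01  0.8  -0.06]
10.1 [0.5981 0.12   0.0476] [-3.141e+00 -3.000e-03  1.740e-01] [ 0.4 -0.4 -1.5] 0.298097578301384 [-0.25  0.56  0.01  1.78 -0.01  0.8  -0.06]
10.15 [0.5978 0.1199 0.0474] [-3.141e+00 -3.000e-03  1.740e-01] [-0.5 -0.8 -0.5] 0.29803201209098246 [-0.25  0.56  0.01  1.78 -0.01  0.8  -0.06]
```

View pics/Fz.png

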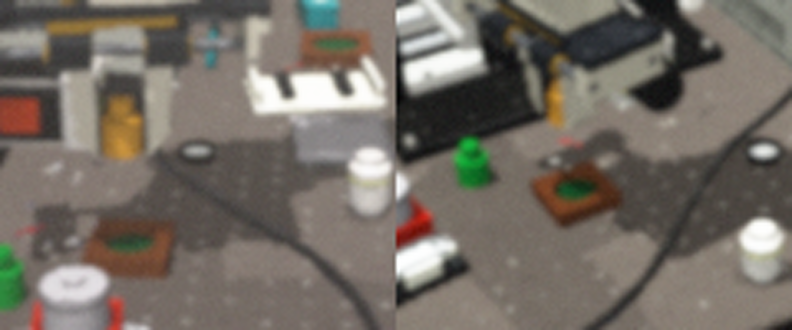

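View pics/F_wrist.png

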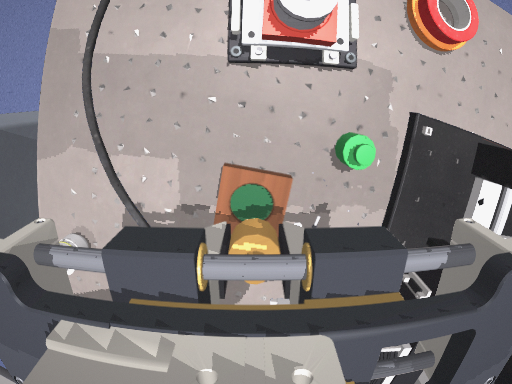

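Run:
```python
import cv2
a=cv2.imread("pics/F_wrist.png")[150:290,190:330]
cv2.imwrite("pics/Fw.png",cv2.resize(a,None,fx=5,fy=5,interpolation=2))
```

```text
(no output)
```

View pics/Fw.png

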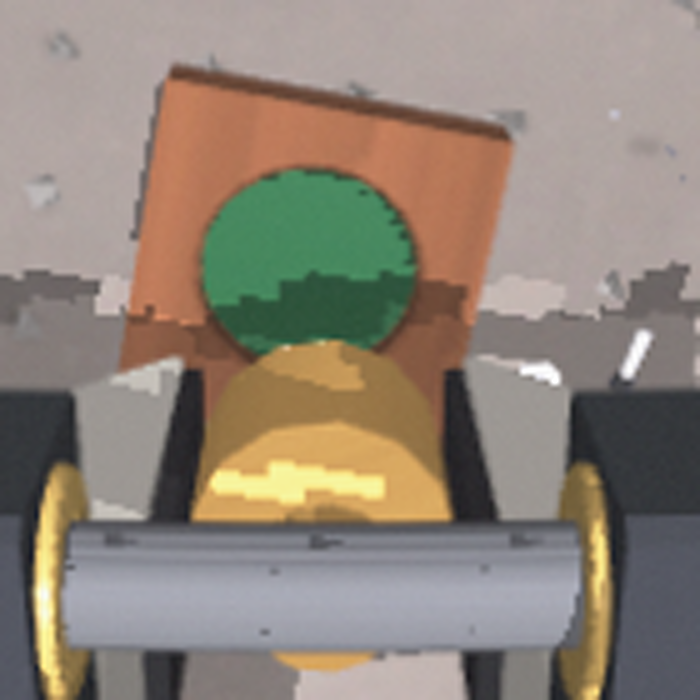

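Run:
```python
from meas import *
st=pickle.load(open("pics/F_wrist.pkl","rb"))
Z=lambda L:[(190+a/5,150+b/5) for a,b in L]
C=np.array([cast("wrist",*q,.014,st)[:2] for q in Z([(168,78),(510,142)])]);d=C[1]-C[0];print(C.round(4),np.linalg.norm(d),np.degrees(np.arctan2(d[1],d[0])))
e=d/np.linalg.norm(d);n=np.array([e[1],-e[0]]);print("ctr",C.mean(0)+.028*n)
circ(Z([(201,265),(417,265),(310,166),(235,335),(390,335),(230,200),(385,195)]),.014,st,name="rim")
circ(Z([(205,430),(443,430),(325,340)]),.0807,st,name="brassbottom")
circ(Z([(190,520),(455,520),(322,420)]),.1047,st,name="brassshoulder")
print(st['tcp_pos'])
```

```text
[[0.5695 0.1466]
 [0.6244 0.1458]] 0.05489665693175046 -0.8842521535579032
ctr [0.59654835 0.11819763]
rim ctr [0.5968 0.1196] dia 0.0344
brassbottom ctr [0.5989 0.1183] dia 0.029
brassshoulder ctr [0.5985 0.1191] dia 0.028
[0.59821363 0.1200208  0.04774841]
```

>>> drive_tool(
  commands=[
    {"x": -0.002,"y": 0,"z": 0.025,"wx": 0,"wy": 0,"wz": 0,"grip": 0.01},
    {"x": 0,"y": 0,"z": 0.02,"wx": 0,"wy": 0,"wz": 0,"grip": 0.01},
    {"x": 0,"y": 0,"z": 0.01,"wx": 0,"wy": 0,"wz": 0,"grip": 0.01},
    {"x": 0,"y": 0,"z": 0,"wx": 0,"wy": 0,"wz": 0,"grip": 0.01},
    {"x": 0,"y": 0,"z": 0,"wx": 0,"wy": 0,"wz": 0,"grip": 0.01},
  ],
)

```text
t: 10.82
tcp_pos: [0.5952, 0.1192, -0.0088]
tcp_rot: [-3.142, -0.001, 0.173]
force: [1.0, 0.4, -2.1]
width: 0.301
```

```bash
python3 d.py .596 .119 -.024 10;  python3 snap.py wrist G_wrist;python3 snap.py scene G_scene
python3 - <<'E'
import cv2
a=cv2.imread("pics/G_wrist.png")[150:290,190:330];b=cv2.imread("pics/G_scene.png")[170:250,150:230]
cv2.imwrite("pics/Gz.png",cv2.hconcat([cv2.resize(a,(400,400)),cv2.resize(b,(400,400),interpolation=2)]))
E
```

```text
cur [ 0.5952  0.1192 -0.0088] yaw 9.9 tilt [-9.e-04  0.e+00  1.e+00] wz total -0.1 j [-0.25  0.64  0.01  1.8  -0.01  0.7  -0.06]
after turn x 0.0008 y 0.0004 z 0.0152
before turn x 0.0008 y 0.0004 z 0.0152
10.825 [ 0.5952  0.1192 -0.0088] [-3.142e+00 -1.000e-03  1.730e-01] [ 1.   0.4 -2.1] 0.30064971231619403 [-0.25  0.64  0.01  1.8  -0.01  0.7  -0.06]
10.875 [ 0.5954  0.1192 -0.0086] [-3.142e+00 -1.000e-03  1.730e-01] [ 1.   0.4 -0.9] 0.3020813063457463 [-0.25  0.64  0.01  1.8  -0.01  0.7  -0.06]
```

View pics/Gz.png

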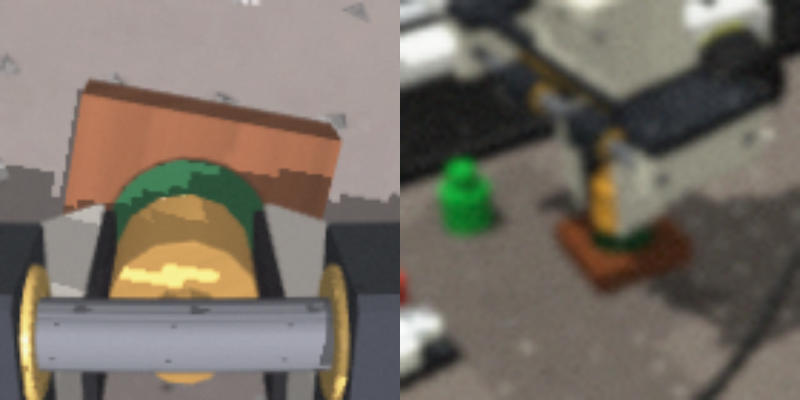

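>>> drive_tool(
  commands=[
    {"x": 0.001,"y": 0,"z": 0.007,"wx": 0,"wy": 0,"wz": 0,"grip": 0.01},
    {"x": 0,"y": 0,"z": 0.004,"wx": 0,"wy": 0,"wz": 0,"grip": 0.01},
    {"x": 0,"y": 0,"z": 0.0,"wx": 0,"wy": 0,"wz": 0,"grip": 0.01},
    {"x": 0,"y": 0,"z": 0,"wx": 0,"wy": 0,"wz": 0,"grip": 0.01},
  ],
)

```text
t: 11.42
tcp_pos: [0.5955, 0.1193, -0.0204]
tcp_rot: [-3.142, 0.0, 0.173]
force: [-0.3, -0.2, -2.2]
width: 0.298
```

```bash
python3 d.py .596 .119 -.0215 10;  python3 snap.py scene H_scene
python3 - <<'E'
import cv2
b=cv2.imread("pics/H_scene.png")[180:240,160:240]
cv2.imwrite("pics/Hz.png",cv2.resize(b,None,fx=7,fy=7,interpolation=2))
E
```

```text
cur [ 0.5955  0.1193 -0.0204] yaw 9.9 tilt [2.e-04 0.e+00 1.e+00] wz total -0.1 j [-0.25  0.66  0.01  1.8  -0.01  0.68 -0.06]
after turn x 0.0005 y 0.0004 z 0.0011
before turn x 0.0005 y 0.0004 z 0.0011
11.425 [ 0.5955  0.1193 -0.0204] [-3.142  0.     0.173] [-0.3 -0.2 -2.2] 0.2978516472005769 [-0.25  0.66  0.01  1.8  -0.01  0.68 -0.06]
```

View pics/Hz.png

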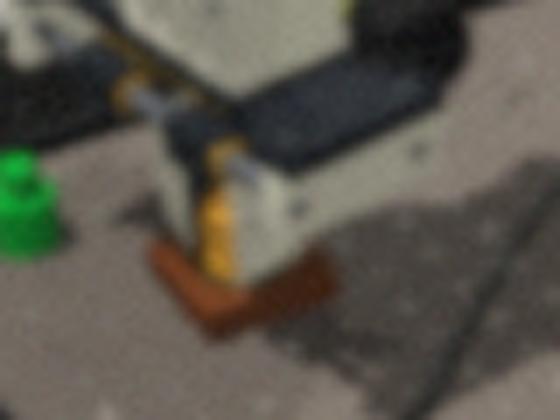

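>>> drive_tool(
  commands=[
    {"x": 0,"y": 0,"z": 0.001,"wx": 0,"wy": 0,"wz": 0,"grip": 0.01},
    {"x": 0,"y": 0,"z": 0.001,"wx": 0,"wy": 0,"wz": 0,"grip": 0.01},
    {"x": 0,"y": 0,"z": 0.0,"wx": 0,"wy": 0,"wz": 0,"grip": 0.01},
  ],
)

```text
t: 11.85
tcp_pos: [0.5957, 0.1193, -0.0218]
tcp_rot: [-3.142, -0.0, 0.173]
force: [-1.4, -0.4, 3.5]
width: 0.301
```

>>> drive_tool(
  commands=[
    {"x": 0,"y": 0,"z": 0.001,"wx": 0,"wy": 0,"wz": 0,"grip": 0.01},
    {"x": 0,"y": 0,"z": 0.0,"wx": 0,"wy": 0,"wz": 0,"grip": 0.01},
    {"x": 0,"y": 0,"z": 0.0,"wx": 0,"wy": 0,"wz": 0,"grip": 0.01},
  ],
)

```text
t: 12.22
tcp_pos: [0.5958, 0.1193, -0.022]
tcp_rot: [-3.141, -0.001, 0.173]
force: [-4.5, -1.6, 10.1]
width: 0.297
```

>>> drive_tool(
  commands=[
    {"x": 0,"y": 0,"z": -0.002,"wx": 0,"wy": 0,"wz": 0,"grip": 0.01},
    {"x": 0,"y": 0,"z": 0,"wx": 0,"wy": 0,"wz": 0,"grip": 0.05},
    {"x": 0,"y": 0,"z": 0,"wx": 0,"wy": 0,"wz": 0,"grip": 0.06},
    {"x": 0,"y": 0,"z": 0,"wx": 0,"wy": 0,"wz": 0,"grip": 0.06},
    {"x": 0,"y": 0,"z": 0,"wx": 0,"wy": 0,"wz": 0,"grip": 0.06},
  ],
)

```text
t: 12.85
tcp_pos: [0.5955, 0.1193, -0.0214]
tcp_rot: [-3.142, 0.0, 0.173]
force: [-0.1, -0.0, -0.2]
width: 0.643
```

>>> drive_tool(
  commands=[
    {"x": 0,"y": 0,"z": -0.03,"wx": 0,"wy": 0,"wz": 0,"grip": 0.06},
    {"x": 0,"y": 0,"z": -0.05,"wx": 0,"wy": 0,"wz": 0,"grip": 0.06},
    {"x": 0,"y": 0,"z": -0.05,"wx": 0,"wy": 0,"wz": 0,"grip": 0.06},
    {"x": 0,"y": -0.03,"z": -0.03,"wx": 0,"wy": 0,"wz": 0,"grip": 0.06},
    {"x": 0,"y": -0.03,"z": 0,"wx": 0,"wy": 0,"wz": 0,"grip": 0.06},
  ],
)

```text
t: 13.48
tcp_pos: [0.5877, 0.1793, 0.1424]
tcp_rot: [-3.141, -0.007, 0.171]
force: [-0.1, 1.2, -1.4]
width: 0.653
```

>>> drive_tool(
  commands=[
    {"x": 0.0,"y": 0,"z": 0,"wx": 0,"wy": 0,"wz": -9.9,"grip": 0.07},
    {"x": 0.0,"y": 0,"z": 0,"wx": 0,"wy": 0,"wz": -9.9,"grip": 0.07},
    {"x": 0,"y": 0,"z": 0,"wx": 0,"wy": 0,"wz": -9.9,"grip": 0.07},
    {"x": 0,"y": 0,"z": 0,"wx": 0,"wy": 0,"wz": -9.9,"grip": 0.07},
    {"x": 0,"y": 0,"z": 0,"wx": 0,"wy": 0,"wz": -9.9,"grip": 0.07},
  ],
)

```text
t: 14.1
tcp_pos: [0.5851, 0.1783, 0.1386]
tcp_rot: [-3.141, 0.0, 1.042]
force: [-0.4, -0.0, -0.1]
width: 0.761
```

>>> drive_tool(
  commands=[
    {"x": 0.0,"y": 0,"z": 0,"wx": 0,"wy": 0,"wz": -9.9,"grip": 0.07},
    {"x": 0.0,"y": 0,"z": 0,"wx": 0,"wy": 0,"wz": -9.9,"grip": 0.07},
    {"x": 0.03,"y": 0,"z": 0,"wx": 0,"wy": 0,"wz": -9.9,"grip": 0.07},
    {"x": 0.03,"y": 0,"z": 0,"wx": 0,"wy": 0,"wz": -9.9,"grip": 0.07},
    {"x": 0,"y": 0,"z": 0,"wx": 0,"wy": 0,"wz": 0,"grip": 0.07},
  ],
)

```text
t: 14.72
tcp_pos: [0.5903, 0.2415, 0.1387]
tcp_rot: [-3.141, -0.003, 1.733]
force: [-0.2, 0.7, 1.1]
width: 0.766
```

```bash
python3 d.py .603 .273 .06 99;  python3 snap.py wrist I_wrist
```

```text
cur [0.5903 0.2415 0.1387] yaw 99.28 tilt [-2.5e-03  2.0e-04  1.0e+00] wz total 0.28 j [-0.18  0.52 -0.33  1.63  0.19  1.02  1.16]
after turn x 0.0291 y 0.0174 z 0.0787
before turn x 0.0291 y 0.0176 z 0.0787
14.725 [0.5903 0.2415 0.1387] [-3.141e+00 -3.000e-03  1.733e+00] [-0.2  0.7  1.1] 0.7657828606071226 [-0.18  0.52 -0.33  1.63  0.19  1.02  1.16]
```

View pics/I_wrist.png

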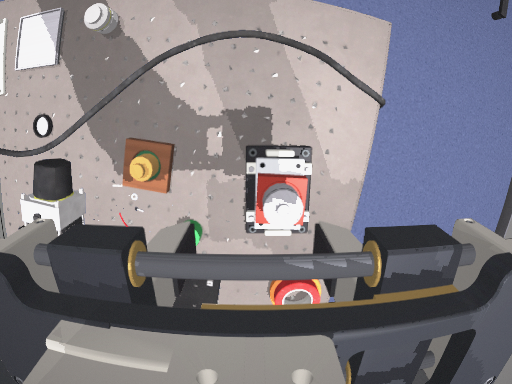

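>>> drive_tool(
  commands=[
    {"x": 0.029,"y": 0.017,"z": 0,"wx": 0,"wy": 0,"wz": 0.3,"grip": 0.07},
    {"x": 0,"y": 0,"z": 0.04,"wx": 0,"wy": 0,"wz": 0,"grip": 0.07},
    {"x": 0,"y": 0,"z": 0.04,"wx": 0,"wy": 0,"wz": 0,"grip": 0.07},
    {"x": 0,"y": 0,"z": 0,"wx": 0,"wy": 0,"wz": 0,"grip": 0.07},
    {"x": 0,"y": 0,"z": 0,"wx": 0,"wy": 0,"wz": 0,"grip": 0.07},
  ],
)

```text
t: 15.4
tcp_pos: [0.6046, 0.2686, 0.06]
tcp_rot: [3.14, 0.0, 1.721]
force: [0.3, 0.7, 0.8]
width: 0.764
```

```bash
python3 d.py .603 .2725 .0125 99;  python3 snap.py wrist J_wrist
python3 - <<'E'
import cv2
a=cv2.imread("pics/J_wrist.png")[120:260,170:330];cv2.imwrite("pics/Jz.png",cv2.resize(a,None,fx=4,fy=4,interpolation=2))
E
```

```text
cur [0.6046 0.2686 0.06  ] yaw 98.6 tilt [ 1.0e-04 -1.4e-03  1.0e+00] wz total -0.4 j [-0.24  0.65 -0.31  1.62  0.23  0.91  1.09]
after turn x 0.0041 y -0.0010 z 0.0475
before turn x 0.0041 y -0.0010 z 0.0475
15.4 [0.6046 0.2686 0.06  ] [3.14  0.    1.721] [0.3 0.7 0.8] 0.7639227461692345 [-0.24  0.65 -0.31  1.62  0.23  0.91  1.09]
```

View pics/Jz.png

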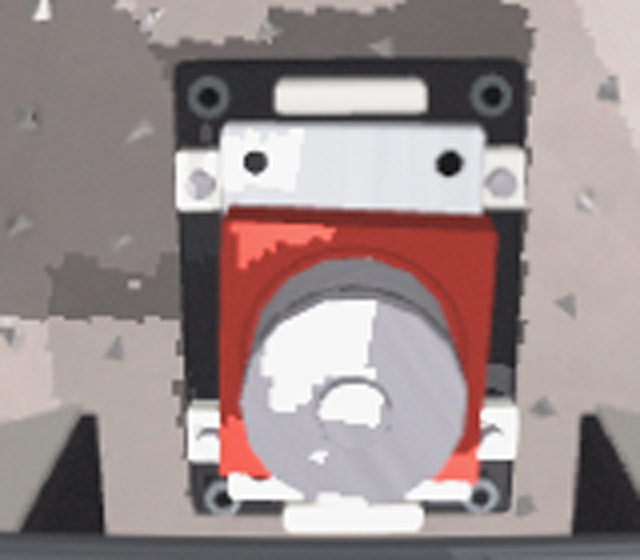

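Run:
```python
from meas import *
st=pickle.load(open("pics/J_wrist.pkl","rb"))
Z=lambda L:[(170+a/4,120+b/4) for a,b in L]
circ(Z([(241,400),(466,400),(354,289),(275,322),(435,322),(265,465)]),.071,st,name="steel")
circ(Z([(317,413),(391,413),(354,378),(354,449)]),.075,st,name="spigot")
quad(Z([(229,218),(219,474),(478,483),(496,228)]),.045,st,name="red")
quad(Z([(222,123),(224,500),(474,500),(485,127)]),.024,st,name="plate?")
quad(Z([(177,64),(190,512),(508,513),(525,64)]),.008,st,name="jig")
C=[cast("wrist",*q,.022,st)[:2] for q in Z([(350,97)])]+[cast("wrist",*q,.022,st)[:2] for q in Z([(354,517)])];print(np.array(C).round(4),np.mean(C,0).round(4))
```

```text
steel ctr [0.6024 0.2723] dia 0.0376
spigot ctr [0.6033 0.2725] dia 0.0122
red ctr [0.6036 0.2733] sides [0.0508 0.0504 0.0509 0.0485] ang 5.9 96.35
plate? ctr [0.6036 0.2728] sides [0.081  0.0539 0.0804 0.0515] ang 8.13 98.13
jig ctr [0.6038 0.2728] sides [0.1024 0.0738 0.1029 0.0725] ang 8.52 98.47
[[0.5587 0.2656]
 [0.6483 0.2803]] [0.6035 0.2729]
```

>>> drive_tool(
  commands=[
    {"x": 0.004,"y": -0.001,"z": 0.02,"wx": 0,"wy": 0,"wz": 0,"grip": 0.07},
    {"x": 0,"y": 0,"z": 0.02,"wx": 0,"wy": 0,"wz": 0,"grip": 0.07},
    {"x": 0,"y": 0,"z": 0.007,"wx": 0,"wy": 0,"wz": 0,"grip": 0.06},
    {"x": 0,"y": 0,"z": 0,"wx": 0,"wy": 0,"wz": 0,"grip": 0.06},
  ],
  newtons=25,
)

```text
t: 15.95
tcp_pos: [0.601, 0.2725, 0.0103]
tcp_rot: [-3.139, 0.001, 1.723]
force: [0.2, -0.3, 0.4]
width: 0.659
```

>>> drive_tool(
  commands=[
    {"x": 0,"y": 0,"z": 0,"wx": 0,"wy": 0,"wz": 0,"grip": 0.03},
    {"x": 0,"y": 0,"z": 0,"wx": 0,"wy": 0,"wz": 0,"grip": 0.02},
    {"x": 0,"y": 0,"z": 0,"wx": 0,"wy": 0,"wz": 0,"grip": 0.02},
    {"x": 0,"y": 0,"z": 0,"wx": 0,"wy": 0,"wz": 0,"grip": 0.02},
  ],
)

```text
t: 16.45
tcp_pos: [0.6026, 0.2725, 0.0124]
tcp_rot: [3.141, 0.0, 1.722]
force: [-0.6, -1.9, 3.1]
width: 0.408
```

>>> drive_tool(
  commands=[
    {"x": 0,"y": 0,"z": -0.008,"wx": 0,"wy": 0,"wz": 0,"grip": 0.02},
    {"x": 0,"y": 0,"z": -0.02,"wx": 0,"wy": 0,"wz": 0,"grip": 0.02},
    {"x": 0,"y": 0,"z": -0.04,"wx": 0,"wy": 0,"wz": 0,"grip": 0.02},
    {"x": 0,"y": 0,"z": -0.05,"wx": 0,"wy": 0,"wz": 0,"grip": 0.02},
    {"x": 0,"y": 0,"z": -0.05,"wx": 0,"wy": 0,"wz": 0,"grip": 0.02},
  ],
)

```text
t: 17.08
tcp_pos: [0.6016, 0.2734, 0.1825]
tcp_rot: [3.141, -0.001, 1.723]
force: [-0.6, 0.6, -3.9]
width: 0.401
```

```bash
python3 d.py .45 -.27 .2 58;  python3 snap.py wrist K_wrist
python3 - <<'E'
import cv2
E
```

```text
cur [0.6016 0.2734 0.1825] yaw 98.74 tilt [-6.e-04 -5.e-04  1.e+00] wz total 40.74 j [-0.23  0.52 -0.34  1.53  0.18  1.13  1.12]
after turn x -0.5411 y 0.1593 z -0.0175
before turn x -0.5140 y -0.2324 z -0.0175
17.075 [0.6016 0.2734 0.1825] [ 3.141e+00 -1.000e-03  1.723e+00] [-0.6  0.6 -3.9] 0.40149282162804295 [-0.23  0.52 -0.34  1.53  0.18  1.13  1.12]
```

View pics/K_wrist.png

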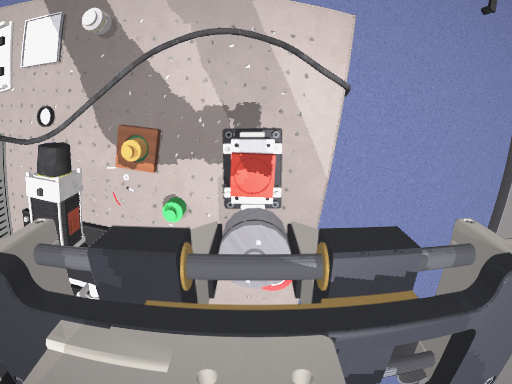

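>>> drive_tool(
  commands=[
    {"x": 0,"y": 0,"z": -0.01,"wx": 0,"wy": 0,"wz": 10,"grip": 0.02},
    {"x": 0,"y": 0,"z": -0.01,"wx": 0,"wy": 0,"wz": 10,"grip": 0.02},
    {"x": 0,"y": 0,"z": 0,"wx": 0,"wy": 0,"wz": 10,"grip": 0.02},
    {"x": 0,"y": 0,"z": 0,"wx": 0,"wy": 0,"wz": 10,"grip": 0.02},
    {"x": -0.03,"y": 0.009,"z": 0,"wx": 0,"wy": 0,"wz": 0,"grip": 0.02},
  ],
)

```text
t: 17.75
tcp_pos: [0.5932, 0.2465, 0.2007]
tcp_rot: [-3.141, -0.003, 1.028]
force: [0.4, 0.1, -2.6]
width: 0.407
```

>>> drive_tool(
  commands=[
    {"x": -0.04,"y": 0.012,"z": 0,"wx": 0,"wy": 0,"wz": 0,"grip": 0.02},
    {"x": -0.045,"y": 0.0135,"z": 0,"wx": 0,"wy": 0,"wz": 0,"grip": 0.02},
    {"x": -0.045,"y": 0.0135,"z": 0,"wx": 0,"wy": 0,"wz": 0,"grip": 0.02},
    {"x": -0.045,"y": 0.0135,"z": 0,"wx": 0,"wy": 0,"wz": 0,"grip": 0.02},
    {"x": -0.045,"y": 0.0135,"z": 0,"wx": 0,"wy": 0,"wz": 0,"grip": 0.02},
  ],
)

```text
t: 18.38
tcp_pos: [0.5358, 0.0195, 0.2009]
tcp_rot: [3.14, -0.001, 1.025]
force: [0.9, -0.2, -3.0]
width: 0.408
```

>>> drive_tool(
  commands=[
    {"x": -0.045,"y": 0.0135,"z": 0,"wx": 0,"wy": 0,"wz": 0,"grip": 0.02},
    {"x": -0.045,"y": 0.0135,"z": 0,"wx": 0,"wy": 0,"wz": 0,"grip": 0.02},
    {"x": -0.035,"y": 0.01,"z": 0,"wx": 0,"wy": 0,"wz": 0,"grip": 0.02},
    {"x": -0.02,"y": 0.006,"z": 0,"wx": 0,"wy": 0,"wz": 0,"grip": 0.02},
    {"x": 0,"y": 0,"z": 0,"wx": 0,"wy": 0,"wz": 0,"grip": 0.02},
  ],
)

```text
t: 19.0
tcp_pos: [0.4973, -0.1274, 0.2007]
tcp_rot: [3.14, -0.0, 1.021]
force: [1.3, 0.5, -2.1]
width: 0.41
```

>>> drive_tool(
  commands=[
    {"x": 0,"y": 0,"z": 0,"wx": 0,"wy": 0,"wz": 0,"grip": 0.02},
    {"x": 0,"y": 0,"z": 0,"wx": 0,"wy": 0,"wz": 0,"grip": 0.02},
  ],
)

```text
t: 19.25
tcp_pos: [0.4981, -0.1241, 0.1999]
tcp_rot: [3.142, -0.001, 1.027]
force: [0.6, 1.0, -2.5]
width: 0.408
```

```bash
python3 d.py .45 -.27 .1 58;  python3 snap.py wrist L_wrist
```

```text
cur [ 0.4981 -0.1241  0.1999] yaw 58.85 tilt [-7.e-04 -0.e+00  1.e+00] wz total 0.85 j [ 0.23  0.22 -0.04  1.89  0.01  1.03  1.21]
after turn x -0.1492 y 0.0365 z 0.0999
before turn x -0.1497 y 0.0343 z 0.0999
19.25 [ 0.4981 -0.1241  0.1999] [ 3.142e+00 -1.000e-03  1.027e+00] [ 0.6  1.  -2.5] 0.4083357314155494 [ 0.23  0.22 -0.04  1.89  0.01  1.03  1.21]
```

View pics/L_wrist.png

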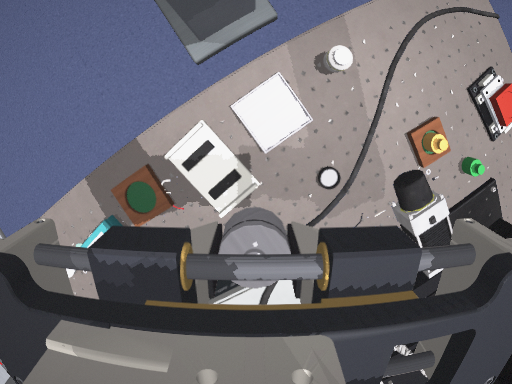

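Excellent view: steel block at (141,196), carrier at (212,168), tray at (272,112), objective at (341,58), and the brass seated at (438,143). I'll zoom and measure.

Run:
```python
import cv2
a=cv2.imread("pics/L_wrist.png")[60:240,100:320];cv2.imwrite("pics/Lz.png",cv2.resize(a,None,fx=3.3,fy=3.3,interpolation=2))
```

```text
(no output)
```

View pics/Lz.png

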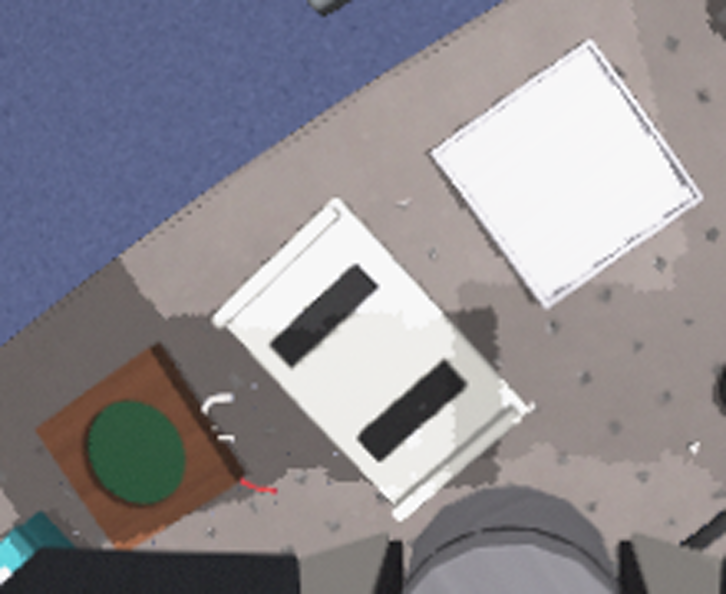

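Run:
```python
from meas import *
st=pickle.load(open("pics/L_wrist.pkl","rb"))
Z=lambda L:[(100+a/3.3,60+b/3.3) for a,b in L]
quad(Z([(430,153),(548,307),(702,198),(590,40)]),.013,st,name="tray rim")
r1=Z([(270,345),(292,367),(378,287),(358,264)]);r2=Z([(357,440),(380,462),(467,384),(446,360)])
for r in(r1,r2):quad(r,.017,st,name="rest")
quad(Z([(282,356),(368,451),(456,372),(368,275)]),.017,st,name="carrier from rest mids")
quad(Z([(37,432),(122,550),(241,478),(156,345)]),.014,st,name="steelblk")
circ(Z([(83,450),(187,457),(128,398),(142,507),(100,410),(108,494),(175,490),(170,420)]),.014,st,name="rim")
print("obj",cast("wrist",341,50,.044,st).round(4))
```

```text
tray rim ctr [ 0.4502 -0.0668] sides [0.0758 0.0744 0.0753 0.0757] ang 5.41 94.87
rest ctr [ 0.4476 -0.1769] sides [0.0125 0.0476 0.0119 0.0484] ang 10.64 99.95
rest ctr [ 0.4986 -0.168 ] sides [0.013  0.0481 0.0127 0.049 ] ang 11.08 100.76
carrier from rest mids ctr [ 0.473  -0.1724] sides [0.0517 0.0486 0.0514 0.0478] ang 9.58 100.61
steelblk ctr [ 0.4522 -0.2799] sides [0.0644 0.0681 0.0659 0.0712] ang 0.14 89.55
rim ctr [ 0.4518 -0.2811] dia 0.0478
obj [0.4235 0.0435 0.044 ]
```

```bash
python3 d.py .452 -.280 .06
```

```text
cur [ 0.498  -0.1244  0.1998] yaw 58.83 tilt [-5.e-04  1.e-04  1.e+00] wz total -0.0 j [ 0.23  0.22 -0.04  1.89  0.01  1.03  1.21]
after turn x -0.1569 y 0.0412 z 0.1398
before turn x -0.1569 y 0.0412 z 0.1398
```

>>> drive_tool(
  commands=[
    {"x": -0.039,"y": 0.0105,"z": 0.0,"wx": 0,"wy": 0,"wz": 0,"grip": 0.02},
    {"x": -0.04,"y": 0.0105,"z": 0.0,"wx": 0,"wy": 0,"wz": 0,"grip": 0.02},
    {"x": -0.04,"y": 0.01,"z": 0.03,"wx": 0,"wy": 0,"wz": 0,"grip": 0.02},
    {"x": -0.038,"y": 0.01,"z": 0.04,"wx": 0,"wy": 0,"wz": 0,"grip": 0.02},
    {"x": 0,"y": 0,"z": 0.04,"wx": 0,"wy": 0,"wz": 0,"grip": 0.02},
  ],
)

```text
t: 19.92
tcp_pos: [0.4501, -0.2851, 0.089]
tcp_rot: [3.14, 0.002, 1.02]
force: [1.4, 0.3, -3.0]
width: 0.408
```

>>> drive_tool(
  commands=[
    {"x": 0,"y": 0,"z": 0.02,"wx": 0,"wy": 0,"wz": 0,"grip": 0.02},
    {"x": 0,"y": 0,"z": 0.01,"wx": 0,"wy": 0,"wz": 0,"grip": 0.02},
    {"x": 0,"y": 0,"z": 0,"wx": 0,"wy": 0,"wz": 0,"grip": 0.02},
    {"x": 0,"y": 0,"z": 0,"wx": 0,"wy": 0,"wz": 0,"grip": 0.02},
    {"x": 0,"y": 0,"z": 0,"wx": 0,"wy": 0,"wz": 0,"grip": 0.02},
  ],
)

```text
t: 20.55
tcp_pos: [0.452, -0.2816, 0.0608]
tcp_rot: [3.14, -0.0, 1.025]
force: [0.5, -0.2, -2.6]
width: 0.407
```

```bash
python3 d.py .452 -.280 -.015;  python3 snap.py wrist M_wrist
python3 - <<'E'
import cv2
a=cv2.imread("pics/M_wrist.png")[120:280,160:350];cv2.imwrite("pics/Mz.png",cv2.resize(a,None,fx=3.8,fy=3.8,interpolation=2))
E
```

```text
cur [ 0.452  -0.2816  0.0608] yaw 58.72 tilt [-2.0e-04 -2.1e-03  1.0e+00] wz total -0.0 j [ 0.46  0.43  0.06  1.97 -0.03  0.74  1.56]
after turn x 0.0014 y -0.0008 z 0.0758
before turn x 0.0014 y -0.0008 z 0.0758
20.55 [ 0.452  -0.2816  0.0608] [ 3.14  -0.     1.025] [ 0.5 -0.2 -2.6] 0.4066261280757613 [ 0.46  0.43  0.06  1.97 -0.03  0.74  1.56]
```

View pics/Mz.png

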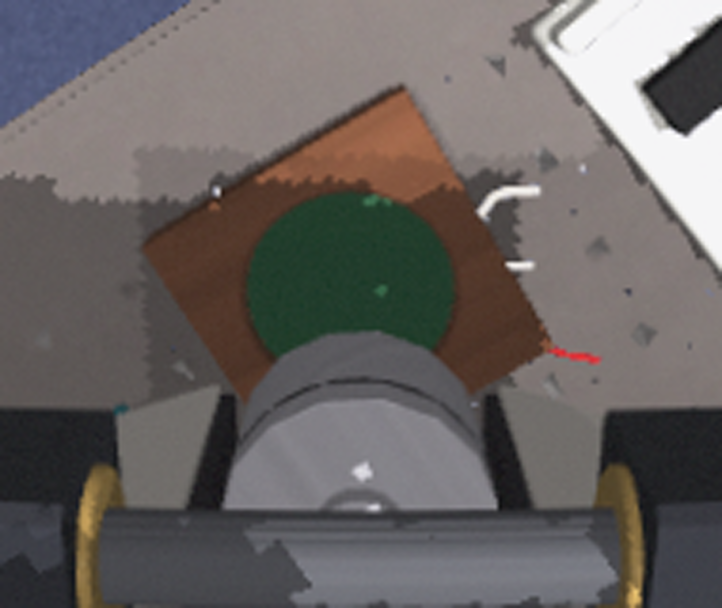

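Run:
```python
from meas import *
st=pickle.load(open("pics/M_wrist.pkl","rb"))
Z=lambda L:[(160+a/3.8,120+b/3.8) for a,b in L]
C=np.array([cast("wrist",*q,.014,st)[:2] for q in Z([(143,246),(403,88),(552,350)])]);print(np.linalg.norm(np.diff(C,axis=0),axis=1),"ctr",(C[0]+C[2])/2)
circ(Z([(246,290),(456,290),(350,190),(280,220),(425,222),(270,350),(435,350)]),.014,st,name="rim")
circ(Z([(243,425),(475,418),(360,332),(290,358),(430,356)]),.0914,st,name="steel bottom")
circ(Z([(223,500),(497,500),(360,397),(270,430),(450,425)]),.1194,st,name="steel top")
```

```text
[0.06732105 0.06891089] ctr [ 0.45215195 -0.28247691]
rim ctr [ 0.4511 -0.2815] dia 0.0464
steel bottom ctr [ 0.4536 -0.2811] dia 0.0374
steel top ctr [ 0.453  -0.2807] dia 0.0378
```

>>> drive_tool(
  commands=[
    {"x": -0.001,"y": -0.0007,"z": 0.03,"wx": 0,"wy": 0,"wz": 0,"grip": 0.02},
    {"x": 0,"y": 0,"z": 0.025,"wx": 0,"wy": 0,"wz": 0,"grip": 0.02},
    {"x": 0,"y": 0,"z": 0.015,"wx": 0,"wy": 0,"wz": 0,"grip": 0.02},
    {"x": 0,"y": 0,"z": 0.006,"wx": 0,"wy": 0,"wz": 0,"grip": 0.02},
    {"x": 0,"y": 0,"z": 0,"wx": 0,"wy": 0,"wz": 0,"grip": 0.02},
  ],
)

```text
t: 21.22
tcp_pos: [0.4502, -0.2819, -0.0161]
tcp_rot: [3.141, -0.0, 1.025]
force: [-0.7, 0.5, -1.4]
width: 0.405
```

>>> drive_tool(
  commands=[
    {"x": 0,"y": 0,"z": 0.002,"wx": 0,"wy": 0,"wz": 0,"grip": 0.02},
    {"x": 0,"y": 0,"z": 0.002,"wx": 0,"wy": 0,"wz": 0,"grip": 0.02},
    {"x": 0,"y": 0,"z": 0,"wx": 0,"wy": 0,"wz": 0,"grip": 0.02},
    {"x": 0,"y": 0,"z": 0,"wx": 0,"wy": 0,"wz": 0,"grip": 0.02},
  ],
)

```text
t: 21.72
tcp_pos: [0.45, -0.2818, -0.0201]
tcp_rot: [3.141, -0.0, 1.025]
force: [0.0, -0.8, -1.8]
width: 0.409
```

```bash
python3 d.py .4518 -.2817 -.0205;  python3 snap.py side N_side
python3 - <<'E'
import cv2
a=cv2.imread("pics/N_side.png")[140:240,230:340];cv2.imwrite("pics/Nz.png",cv2.resize(a,None,fx=5,fy=5,interpolation=2))
E
```

```text
cur [ 0.45   -0.2818 -0.0201] yaw 58.7 tilt [-0.e+00 -2.e-04  1.e+00] wz total -0.0 j [ 0.47  0.57  0.05  1.99 -0.04  0.58  1.57]
after turn x 0.0010 y 0.0014 z 0.0004
before turn x 0.0010 y 0.0014 z 0.0004
21.725 [ 0.45   -0.2818 -0.0201] [ 3.141 -0.     1.025] [ 0.  -0.8 -1.8] 0.40940145757254104 [ 0.47  0.57  0.05  1.99 -0.04  0.58  1.57]
```

View pics/Nz.png

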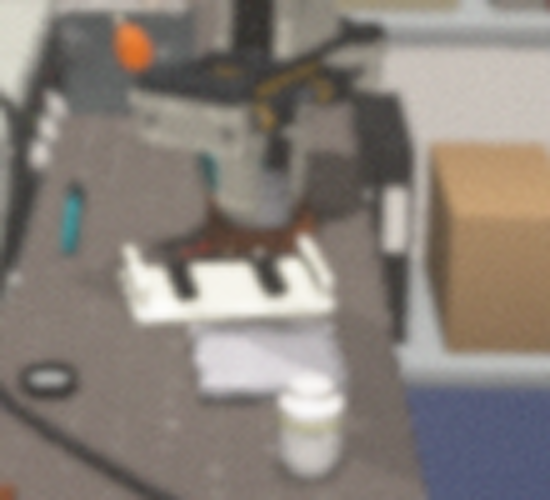

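>>> drive_tool(
  commands=[
    {"x": 0,"y": 0,"z": 0.001,"wx": 0,"wy": 0,"wz": 0,"grip": 0.02},
    {"x": 0,"y": 0,"z": 0,"wx": 0,"wy": 0,"wz": 0,"grip": 0.06},
    {"x": 0,"y": 0,"z": 0,"wx": 0,"wy": 0,"wz": 0,"grip": 0.07},
    {"x": 0,"y": 0,"z": 0,"wx": 0,"wy": 0,"wz": 0,"grip": 0.07},
    {"x": 0,"y": 0,"z": 0,"wx": 0,"wy": 0,"wz": 0,"grip": 0.07},
  ],
)

```text
t: 22.4
tcp_pos: [0.45, -0.2819, -0.0212]
tcp_rot: [3.141, -0.0, 1.025]
force: [0.6, 0.1, 0.5]
width: 0.75
```

>>> drive_tool(
  commands=[
    {"x": 0,"y": 0,"z": -0.03,"wx": 0,"wy": 0,"wz": 0,"grip": 0.07},
    {"x": 0,"y": 0,"z": -0.05,"wx": 0,"wy": 0,"wz": 0,"grip": 0.07},
    {"x": 0,"y": 0,"z": -0.05,"wx": 0,"wy": 0,"wz": 0,"grip": 0.07},
    {"x": 0.03,"y": 0,"z": -0.04,"wx": 0,"wy": 0,"wz": 0,"grip": 0.07},
    {"x": 0.05,"y": -0.015,"z": -0.02,"wx": 0,"wy": 0,"wz": 0,"grip": 0.07},
  ],
)

```text
t: 23.02
tcp_pos: [0.4803, -0.2077, 0.1717]
tcp_rot: [3.136, -0.0, 1.02]
force: [1.0, -0.0, -0.1]
width: 0.76
```

```bash
python3 d.py .603 .273 .18 98;  python3 snap.py wrist O_wrist
```

```text
cur [ 0.4803 -0.2077  0.1717] yaw 58.43 tilt [-1.0e-04 -5.3e-03  1.0e+00] wz total -39.57 j [ 0.33  0.26  0.03  1.91 -0.01  0.97  1.38]
after turn x 0.4590 y 0.1884 z -0.0083
before turn x 0.4738 y -0.1471 z -0.0083
23.025 [ 0.4803 -0.2077  0.1717] [ 3.136 -0.     1.02 ] [ 1.  -0.  -0.1] 0.7604994579535284 [ 0.33  0.26  0.03  1.91 -0.01  0.97  1.38]
```

View pics/O_wrist.png

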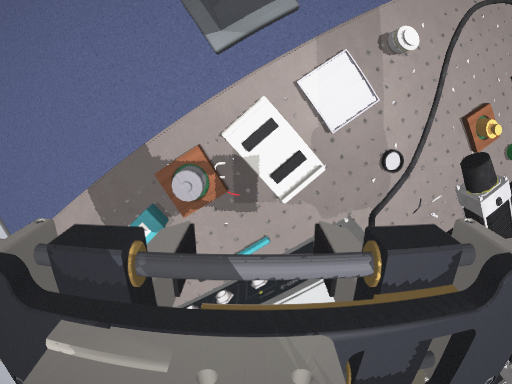

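>>> drive_tool(
  commands=[
    {"x": 0.04,"y": -0.0125,"z": 0,"wx": 0,"wy": 0,"wz": 0,"grip": 0.07},
    {"x": 0.055,"y": -0.017,"z": 0,"wx": 0,"wy": 0,"wz": 0,"grip": 0.07},
    {"x": 0.055,"y": -0.017,"z": 0,"wx": 0,"wy": 0,"wz": 0,"grip": 0.07},
    {"x": 0.055,"y": -0.017,"z": 0,"wx": 0,"wy": 0,"wz": 0,"grip": 0.07},
    {"x": 0.055,"y": -0.017,"z": 0,"wx": 0,"wy": 0,"wz": 0,"grip": 0.07},
  ],
)

```text
t: 23.7
tcp_pos: [0.5451, 0.0599, 0.1687]
tcp_rot: [3.141, 0.0, 1.024]
force: [0.8, -0.2, 0.9]
width: 0.765
```

>>> drive_tool(
  commands=[
    {"x": 0.055,"y": -0.017,"z": 0,"wx": 0,"wy": 0,"wz": 0,"grip": 0.07},
    {"x": 0.055,"y": -0.017,"z": 0,"wx": 0,"wy": 0,"wz": 0,"grip": 0.07},
    {"x": 0.055,"y": -0.017,"z": 0,"wx": 0,"wy": 0,"wz": 0,"grip": 0.07},
    {"x": 0.049,"y": -0.0155,"z": 0,"wx": 0,"wy": 0,"wz": 0,"grip": 0.07},
    {"x": 0,"y": 0,"z": 0.02,"wx": 0,"wy": 0,"wz": -9.6,"grip": 0.07},
  ],
)

```text
t: 24.32
tcp_pos: [0.5992, 0.2836, 0.1497]
tcp_rot: [3.141, -0.006, 1.203]
force: [0.4, -1.3, -0.5]
width: 0.764
```

>>> drive_tool(
  commands=[
    {"x": 0,"y": 0,"z": 0.02,"wx": 0,"wy": 0,"wz": -9.6,"grip": 0.07},
    {"x": 0,"y": 0,"z": 0.02,"wx": 0,"wy": 0,"wz": -9.6,"grip": 0.07},
    {"x": 0,"y": 0,"z": 0.02,"wx": 0,"wy": 0,"wz": -9.6,"grip": 0.07},
    {"x": 0,"y": 0,"z": 0,"wx": 0,"wy": 0,"wz": 0,"grip": 0.07},
    {"x": 0,"y": 0,"z": 0,"wx": 0,"wy": 0,"wz": 0,"grip": 0.07},
  ],
)

```text
t: 24.95
tcp_pos: [0.5996, 0.2759, 0.0892]
tcp_rot: [3.141, -0.0, 1.691]
force: [-0.4, 0.2, 0.3]
width: 0.763
```

```bash
python3 d.py .603 .273 .06 97;  python3 snap.py wrist P_wrist
python3 - <<'E'
import cv2
a=cv2.imread("pics/P_wrist.png")[90:250,160:350];cv2.imwrite("pics/Pz.png",cv2.resize(a,None,fx=3.8,fy=3.8,interpolation=2))
E
```

```text
cur [0.5996 0.2759 0.0892] yaw 96.92 tilt [-3.e-04 -4.e-04  1.e+00] wz total -0.08 j [-0.26  0.61 -0.31  1.61  0.21  0.96  1.06]
after turn x -0.0032 y 0.0030 z 0.0292
before turn x -0.0032 y 0.0030 z 0.0292
24.95 [0.5996 0.2759 0.0892] [ 3.141 -0.     1.691] [-0.4  0.2  0.3] 0.7631751505293587 [-0.26  0.61 -0.31  1.61  0.21  0.96  1.06]
```

View pics/Pz.png

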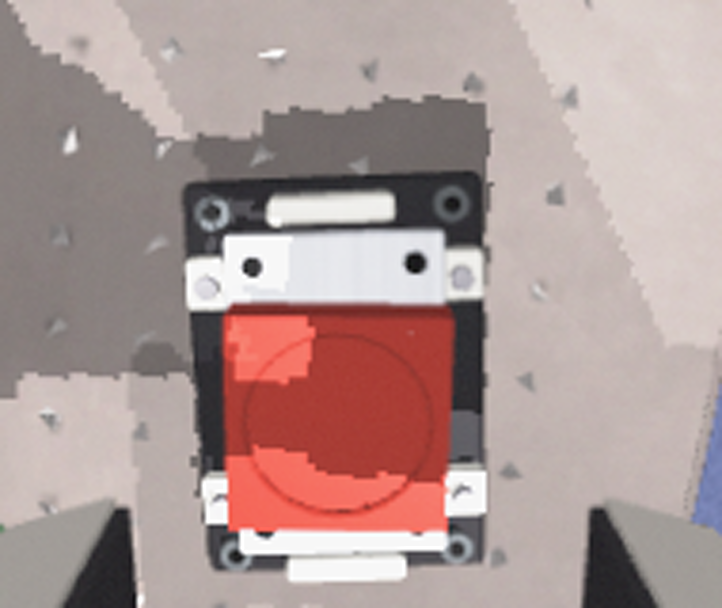

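Run:
```python
from meas import *
st=pickle.load(open("pics/P_wrist.pkl","rb"))
Z=lambda L:[(160+a/3.8,90+b/3.8) for a,b in L]
quad(Z([(223,312),(228,530),(447,533),(454,316)]),.045,st,name="red")
circ(Z([(242,424),(433,424),(340,333),(338,514),(275,358),(405,358)]),.045,st,name="recess")
quad(Z([(184,184),(214,570),(483,563),(482,173)]),.008,st,name="jig")
C=np.array([cast("wrist",*q,.024,st)[:2] for q in Z([(223,237),(444,232),(238,553),(448,552)])]);print(C.round(4),C.mean(0).round(4))
```

```text
red ctr [0.6036 0.2732] sides [0.0511 0.0504 0.0508 0.0501] ang 6.37 95.97
recess ctr [0.6036 0.2733] dia 0.0422
jig ctr [0.6035 0.2733] sides [0.1032 0.0725 0.1036 0.0731] ang 8.9 98.73
[[0.5677 0.2417]
 [0.5605 0.2926]
 [0.6468 0.2525]
 [0.6401 0.305 ]] [0.6038 0.2729]
```

>>> drive_tool(
  commands=[
    {"x": -0.003,"y": 0.0035,"z": 0.03,"wx": 0,"wy": 0,"wz": 0.6,"grip": 0.07},
    {"x": 0,"y": 0,"z": 0.03,"wx": 0,"wy": 0,"wz": 0,"grip": 0.07},
    {"x": 0,"y": 0,"z": 0.02,"wx": 0,"wy": 0,"wz": 0,"grip": 0.07},
    {"x": 0,"y": 0,"z": 0,"wx": 0,"wy": 0,"wz": 0,"grip": 0.07},
    {"x": 0,"y": 0,"z": 0,"wx": 0,"wy": 0,"wz": 0,"grip": 0.07},
  ],
)

```text
t: 25.62
tcp_pos: [0.6041, 0.2739, 0.01]
tcp_rot: [3.14, -0.001, 1.684]
force: [-1.2, -0.3, 0.6]
width: 0.759
```

```bash
python3 d.py .6036 .2732 -.0075 96.3
```

```text
cur [0.6041 0.2739 0.01  ] yaw 96.49 tilt [-7.0e-04 -1.7e-03  1.0e+00] wz total 0.19 j [-0.27  0.71 -0.28  1.64  0.25  0.83  1.03]
after turn x -0.0006 y -0.0005 z 0.0175
before turn x -0.0006 y -0.0005 z 0.0175
```

>>> drive_tool(
  commands=[
    {"x": -0.0006,"y": 0,"z": 0.012,"wx": 0,"wy": 0,"wz": 0,"grip": 0.07},
    {"x": 0,"y": 0,"z": 0.0055,"wx": 0,"wy": 0,"wz": 0,"grip": 0.065},
    {"x": 0,"y": 0,"z": 0,"wx": 0,"wy": 0,"wz": 0,"grip": 0.06},
    {"x": 0,"y": 0,"z": 0,"wx": 0,"wy": 0,"wz": 0,"grip": 0.055},
    {"x": 0,"y": 0,"z": 0,"wx": 0,"wy": 0,"wz": 0,"grip": 0.055},
  ],
  newtons=20,
)

```text
t: 26.25
tcp_pos: [0.6034, 0.2727, -0.0085]
tcp_rot: [3.141, -0.0, 1.684]
force: [-0.4, -0.1, 0.7]
width: 0.601
```

>>> drive_tool(
  commands=[
    {"x": 0,"y": 0,"z": 0,"wx": 0,"wy": 0,"wz": 0,"grip": 0.04},
    {"x": 0,"y": 0,"z": 0,"wx": 0,"wy": 0,"wz": 0,"grip": 0.035},
    {"x": 0,"y": 0,"z": 0,"wx": 0,"wy": 0,"wz": 0,"grip": 0.035},
    {"x": 0,"y": 0,"z": 0,"wx": 0,"wy": 0,"wz": 0,"grip": 0.035},
  ],
)

```text
t: 26.75
tcp_pos: [0.6035, 0.2725, -0.0086]
tcp_rot: [3.141, 0.0, 1.684]
force: [-1.0, -1.1, 2.4]
width: 0.544
```

```bash
python3 snap.py side Q_side; python3 snap.py scene Q_scene;python3 - <<'E'
import cv2
a=cv2.imread("pics/Q_side.png")[210:310,150:260];b=cv2.imread("pics/Q_scene.png")[180:280,80:190];cv2.imwrite("pics/Qz.png",cv2.resize(cv2.hconcat([a,b]),None,fx=3.6,fy=3.6,interpolation=2))
E
```

```text
26.75 [ 0.6035  0.2725 -0.0086] [3.141 0.    1.684] [-1.  -1.1  2.4] 0.5435817315929989 [-0.27  0.74 -0.27  1.64  0.25  0.8   1.03]
26.8 [ 0.6034  0.2725 -0.0086] [3.141 0.    1.684] [ 0.9 -1.   2.7] 0.5442788640423452 [-0.27  0.74 -0.27  1.64  0.25  0.8   1.03]
```

View pics/Qz.png

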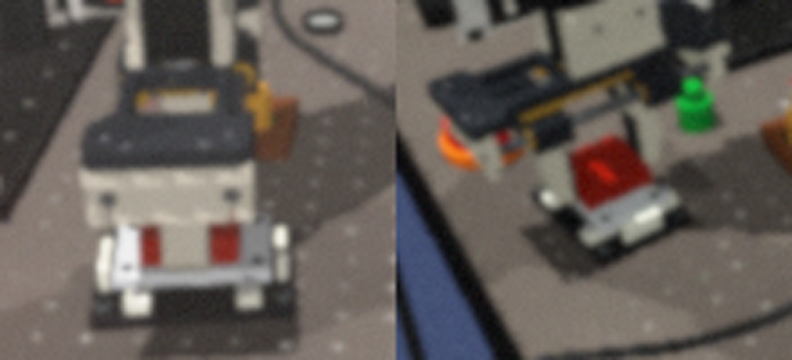

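>>> drive_tool(
  commands=[
    {"x": 0,"y": 0,"z": -0.005,"wx": 0,"wy": 0,"wz": 0,"grip": 0.035},
    {"x": 0,"y": 0,"z": -0.015,"wx": 0,"wy": 0,"wz": 0,"grip": 0.035},
    {"x": 0,"y": 0,"z": -0.03,"wx": 0,"wy": 0,"wz": 0,"grip": 0.035},
    {"x": 0,"y": 0,"z": -0.05,"wx": 0,"wy": 0,"wz": 0,"grip": 0.035},
    {"x": 0,"y": 0,"z": -0.05,"wx": 0,"wy": 0,"wz": 0,"grip": 0.035},
  ],
)

```text
t: 27.48
tcp_pos: [0.6029, 0.2728, 0.1434]
tcp_rot: [3.142, -0.0, 1.685]
force: [0.5, 0.5, -0.8]
width: 0.542
```

```bash
python3 d.py .4502 -.0668 .14 95;  python3 snap.py wrist R_wrist
```

```text
cur [0.6029 0.2728 0.1434] yaw 96.52 tilt [-4.e-04 -0.e+00  1.e+00] wz total 1.52 j [-0.24  0.55 -0.32  1.56  0.19  1.06  1.08]
after turn x -0.3250 y -0.1818 z 0.0034
before turn x -0.3201 y -0.1903 z 0.0034
27.475 [0.6029 0.2728 0.1434] [ 3.142 -0.     1.685] [ 0.5  0.5 -0.8] 0.5416857705032995 [-0.24  0.55 -0.32  1.56  0.19  1.06  1.08]
```

View pics/R_wrist.png

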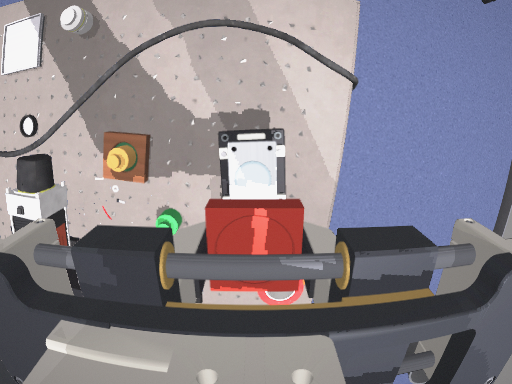

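>>> drive_tool(
  commands=[
    {"x": -0.03,"y": -0.017,"z": 0,"wx": 0,"wy": 0,"wz": 1.5,"grip": 0.035},
    {"x": -0.045,"y": -0.025,"z": 0,"wx": 0,"wy": 0,"wz": 0,"grip": 0.035},
    {"x": -0.045,"y": -0.025,"z": 0,"wx": 0,"wy": 0,"wz": 0,"grip": 0.035},
    {"x": -0.045,"y": -0.025,"z": 0,"wx": 0,"wy": 0,"wz": 0,"grip": 0.035},
    {"x": -0.045,"y": -0.025,"z": 0,"wx": 0,"wy": 0,"wz": 0,"grip": 0.035},
  ],
)

```text
t: 28.15
tcp_pos: [0.5053, 0.0516, 0.1421]
tcp_rot: [3.14, 0.0, 1.658]
force: [-0.1, -0.5, -0.7]
width: 0.538
```

>>> drive_tool(
  commands=[
    {"x": -0.045,"y": -0.025,"z": 0,"wx": 0,"wy": 0,"wz": 0,"grip": 0.035},
    {"x": -0.045,"y": -0.025,"z": 0,"wx": 0,"wy": 0,"wz": 0,"grip": 0.035},
    {"x": -0.025,"y": -0.015,"z": 0,"wx": 0,"wy": 0,"wz": 0,"grip": 0.035},
    {"x": 0,"y": 0,"z": 0.02,"wx": 0,"wy": 0,"wz": 0,"grip": 0.035},
    {"x": 0,"y": 0,"z": 0.03,"wx": 0,"wy": 0,"wz": 0,"grip": 0.035},
  ],
)

```text
t: 28.78
tcp_pos: [0.4527, -0.0681, 0.0925]
tcp_rot: [3.137, 0.001, 1.657]
force: [0.6, 0.4, -0.3]
width: 0.542
```

>>> drive_tool(
  commands=[
    {"x": 0,"y": 0,"z": 0.03,"wx": 0,"wy": 0,"wz": 0,"grip": 0.035},
    {"x": 0,"y": 0,"z": 0,"wx": 0,"wy": 0,"wz": 0,"grip": 0.035},
    {"x": 0,"y": 0,"z": 0,"wx": 0,"wy": 0,"wz": 0,"grip": 0.035},
  ],
)

```text
t: 29.15
tcp_pos: [0.452, -0.0673, 0.0624]
tcp_rot: [3.14, 0.0, 1.658]
force: [0.4, -0.6, -0.2]
width: 0.543
```

```bash
python3 d.py .4502 -.0668 -.02 95;  python3 snap.py wrist S_wrist
```

```text
cur [ 0.452  -0.0673  0.0624] yaw 95.02 tilt [ 2.0e-04 -1.5e-03  1.0e+00] wz total 0.02 j [ 0.28  0.33 -0.22  2.13  0.11  0.69  1.65]
after turn x 0.0006 y -0.0018 z 0.0824
before turn x 0.0006 y -0.0018 z 0.0824
29.15 [ 0.452  -0.0673  0.0624] [3.14  0.    1.658] [ 0.4 -0.6 -0.2] 0.5430570741432663 [ 0.28  0.33 -0.22  2.13  0.11  0.69  1.65]
```

View pics/S_wrist.png

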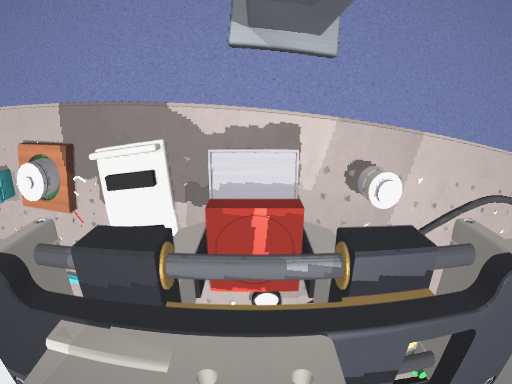

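Run:
```python
from meas import *
st=pickle.load(open("pics/S_wrist.pkl","rb"))
C=np.array([cast("wrist",*q,.013,st)[:2] for q in [(208.5,149.5),(299,149.5)]]);d=C[1]-C[0];L=np.linalg.norm(d);e=d/L;print(C.round(4),L,np.degrees(np.arctan2(e[1],e[0])));print("ctr",C.mean(0)+.038*np.array([e[1],-e[0]]))
for q in[(383,190)]:print("obj",cast("wrist",*q,.044,st).round(4))
C=np.array([cast("wrist",*q,.116,st)[:2] for q in [(207,199),(302,200)]]);d=C[1]-C[0];print("pad top edge",C.round(4),np.linalg.norm(d),"ctr",C.mean(0)+.025*np.array([e[1],-e[0]]))
```

```text
[[ 0.4148 -0.1074]
 [ 0.4083 -0.0324]] 0.0752096063569711 95.00123435627461
ctr [ 0.44941501 -0.06658242]
obj [0.4288 0.0345 0.044 ]
pad top edge [[ 0.4247 -0.0922]
 [ 0.4211 -0.0448]] 0.04754473441929789 ctr [ 0.44777292 -0.06629724]
```

>>> drive_tool(
  commands=[
    {"x": 0,"y": -0.001,"z": 0.035,"wx": 0,"wy": 0,"wz": 0,"grip": 0.035},
    {"x": 0,"y": 0,"z": 0.03,"wx": 0,"wy": 0,"wz": 0,"grip": 0.035},
    {"x": 0,"y": 0,"z": 0.017,"wx": 0,"wy": 0,"wz": 0,"grip": 0.035},
    {"x": 0,"y": 0,"z": 0,"wx": 0,"wy": 0,"wz": 0,"grip": 0.035},
    {"x": 0,"y": 0,"z": 0,"wx": 0,"wy": 0,"wz": 0,"grip": 0.035},
  ],
)

```text
t: 29.82
tcp_pos: [0.4514, -0.0676, -0.0195]
tcp_rot: [3.139, 0.001, 1.658]
force: [-0.3, -0.2, 0.1]
width: 0.544
```

>>> drive_tool(
  commands=[
    {"x": 0,"y": 0,"z": 0.0015,"wx": 0,"wy": 0,"wz": 0,"grip": 0.035},
    {"x": 0,"y": 0,"z": 0.0015,"wx": 0,"wy": 0,"wz": 0,"grip": 0.035},
    {"x": 0,"y": 0,"z": 0,"wx": 0,"wy": 0,"wz": 0,"grip": 0.035},
  ],
)

```text
t: 30.2
tcp_pos: [0.4502, -0.0676, -0.0236]
tcp_rot: [3.141, 0.0, 1.658]
force: [0.0, 0.3, -0.7]
width: 0.542
```

>>> drive_tool(
  commands=[
    {"x": 0,"y": 0,"z": 0.0015,"wx": 0,"wy": 0,"wz": 0,"grip": 0.035},
    {"x": 0,"y": 0,"z": 0.0015,"wx": 0,"wy": 0,"wz": 0,"grip": 0.035},
    {"x": 0,"y": 0,"z": 0,"wx": 0,"wy": 0,"wz": 0,"grip": 0.035},
  ],
)

```text
t: 30.58
tcp_pos: [0.4499, -0.0675, -0.027]
tcp_rot: [-3.141, -0.0, 1.658]
force: [0.1, 0.7, -1.0]
width: 0.543
```

>>> drive_tool(
  commands=[
    {"x": 0,"y": 0,"z": 0.001,"wx": 0,"wy": 0,"wz": 0,"grip": 0.035},
    {"x": 0,"y": 0,"z": 0,"wx": 0,"wy": 0,"wz": 0,"grip": 0.035},
    {"x": 0,"y": 0,"z": 0,"wx": 0,"wy": 0,"wz": 0,"grip": 0.035},
  ],
)

```text
t: 30.95
tcp_pos: [0.4501, -0.0675, -0.0277]
tcp_rot: [-3.142, 0.0, 1.658]
force: [-0.8, 0.0, 2.1]
width: 0.543
```

>>> drive_tool(
  commands=[
    {"x": 0,"y": 0,"z": -0.001,"wx": 0,"wy": 0,"wz": 0,"grip": 0.053},
    {"x": 0,"y": 0,"z": 0,"wx": 0,"wy": 0,"wz": 0,"grip": 0.053},
    {"x": 0,"y": 0,"z": 0,"wx": 0,"wy": 0,"wz": 0,"grip": 0.053},
    {"x": 0,"y": 0,"z": 0,"wx": 0,"wy": 0,"wz": 0,"grip": 0.053},
  ],
)

```text
t: 31.45
tcp_pos: [0.4501, -0.0675, -0.0268]
tcp_rot: [3.142, -0.0, 1.658]
force: [-0.8, -0.7, 0.3]
width: 0.574
```

>>> drive_tool(
  commands=[
    {"x": 0,"y": 0,"z": -0.003,"wx": 0,"wy": 0,"wz": 0,"grip": 0.053},
    {"x": 0,"y": 0,"z": -0.005,"wx": 0,"wy": 0,"wz": 0,"grip": 0.055},
    {"x": 0,"y": 0,"z": -0.01,"wx": 0,"wy": 0,"wz": 0,"grip": 0.06},
    {"x": 0,"y": 0,"z": 0,"wx": 0,"wy": 0,"wz": 0,"grip": 0.065},
    {"x": 0,"y": 0,"z": 0,"wx": 0,"wy": 0,"wz": 0,"grip": 0.065},
  ],
)

```text
t: 32.08
tcp_pos: [0.4503, -0.0676, -0.0085]
tcp_rot: [3.141, 0.0, 1.658]
force: [-0.2, 0.4, 0.3]
width: 0.707
```

>>> drive_tool(
  commands=[
    {"x": 0,"y": 0,"z": -0.02,"wx": 0,"wy": 0,"wz": 0,"grip": 0.07},
    {"x": 0,"y": 0,"z": -0.04,"wx": 0,"wy": 0,"wz": 0,"grip": 0.07},
    {"x": 0,"y": 0,"z": -0.04,"wx": 0,"wy": 0,"wz": 0,"grip": 0.07},
    {"x": 0,"y": 0.01,"z": -0.04,"wx": 0,"wy": 0,"wz": 0,"grip": 0.07},
    {"x": 0,"y": 0.02,"z": -0.03,"wx": 0,"wy": 0,"wz": 0,"grip": 0.07},
  ],
)

```text
t: 32.7
tcp_pos: [0.4799, -0.0651, 0.1628]
tcp_rot: [3.141, 0.001, 1.658]
force: [0.7, -0.4, -1.4]
width: 0.76
```

```bash
python3 d.py .6037 .273 .16 98.5;  python3 snap.py wrist T_wrist
```

```text
cur [ 0.4799 -0.0651  0.1628] yaw 94.97 tilt [ 5.e-04 -6.e-04  1.e+00] wz total -3.53 j [ 0.29  0.22 -0.24  1.99  0.06  0.94  1.68]
after turn x 0.3161 y 0.1724 z 0.0028
before turn x 0.3261 y 0.1526 z 0.0028
32.7 [ 0.4799 -0.0651  0.1628] [3.141e+00 1.000e-03 1.658e+00] [ 0.7 -0.4 -1.4] 0.7603868603116906 [ 0.29  0.22 -0.24  1.99  0.06  0.94  1.68]
```

View pics/T_wrist.png

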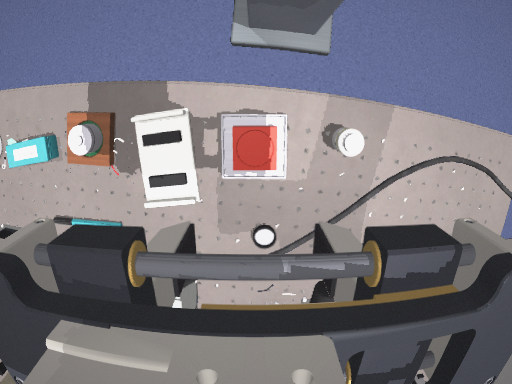

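The pad lies flat in the tray (255,147) and the steel stands in its block (82,139). I'll refine the carrier pose from this view.

Run:
```python
import cv2
a=cv2.imread("pics/T_wrist.png")[95:220,55:295];cv2.imwrite("pics/Tz.png",cv2.resize(a,None,fx=3.3,fy=3.3,interpolation=2))
```

```text
(no output)
```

View pics/Tz.png

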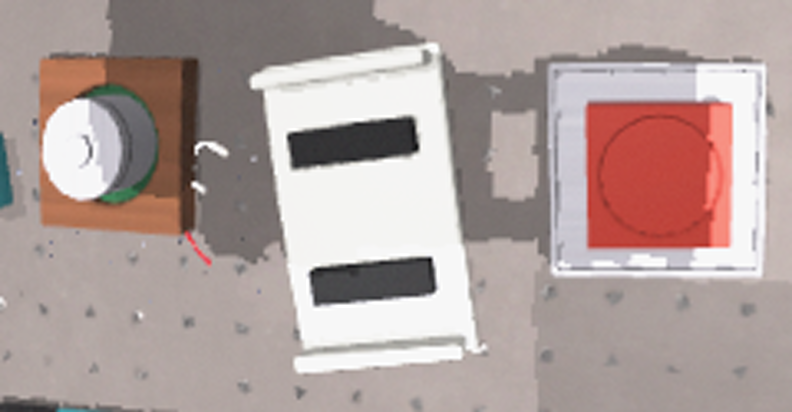

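Run:
```python
from meas import *
st=pickle.load(open("pics/T_wrist.pkl","rb"))
Z=lambda L:[(55+a/3.3,95+b/3.3) for a,b in L]
quad(Z([(287,134),(291,170),(419,153),(415,117)]),.017,st,name="rest1")
quad(Z([(309,269),(314,306),(436,293),(433,257)]),.017,st,name="rest2")
quad(Z([(289,152),(311.5,287.5),(434.5,275),(417,135)]),.017,st,name="carrier")
quad(Z([(587,101),(586,247),(732,248),(732,102)]),.024,st,name="pad")
quad(Z([(549,64),(552,275),(764,276),(765,64)]),.013,st,name="tray")
quad(Z([(40,58),(41,225),(182,235),(183,58)]),.014,st,name="sblk")
circ(Z([(42,150),(123,150),(83,98),(85,200)]),.036,st,name="steel top@36")
```

```text
rest1 ctr [ 0.4471 -0.1764] sides [0.0133 0.0495 0.0129 0.0492] ang 8.84 100.04
rest2 ctr [ 0.4975 -0.1674] sides [0.0142 0.0482 0.0134 0.0485] ang 7.24 100.14
carrier ctr [ 0.4723 -0.1719] sides [0.0512 0.0483 0.0511 0.0493] ang 10.13 100.09
pad ctr [ 0.4498 -0.0657] sides [0.0506 0.0507 0.0506 0.049 ] ang 4.79 94.57
tray ctr [ 0.4497 -0.0663] sides [0.0758 0.0767 0.0762 0.0753] ang 5.24 94.82
sblk ctr [ 0.4516 -0.2816] sides [0.0682 0.0689 0.068  0.0682] ang -0.32 89.69
steel top@36 ctr [ 0.4509 -0.2798] dia 0.038
```

>>> drive_tool(
  commands=[
    {"x": 0.03,"y": 0.015,"z": 0,"wx": 0,"wy": 0,"wz": -3.5,"grip": 0.07},
    {"x": 0.045,"y": 0.025,"z": 0,"wx": 0,"wy": 0,"wz": 0,"grip": 0.07},
    {"x": 0.045,"y": 0.025,"z": 0,"wx": 0,"wy": 0,"wz": 0,"grip": 0.07},
    {"x": 0.045,"y": 0.025,"z": 0,"wx": 0,"wy": 0,"wz": 0,"grip": 0.07},
    {"x": 0.045,"y": 0.025,"z": 0,"wx": 0,"wy": 0,"wz": 0,"grip": 0.07},
  ],
)

```text
t: 33.38
tcp_pos: [0.5648, 0.1604, 0.1606]
tcp_rot: [-3.141, 0.0, 1.719]
force: [0.7, -0.5, 0.6]
width: 0.763
```

>>> drive_tool(
  commands=[
    {"x": 0.045,"y": 0.025,"z": 0,"wx": 0,"wy": 0,"wz": 0,"grip": 0.07},
    {"x": 0.045,"y": 0.025,"z": 0,"wx": 0,"wy": 0,"wz": 0,"grip": 0.07},
    {"x": 0.016,"y": 0.008,"z": 0.03,"wx": 0,"wy": 0,"wz": 0,"grip": 0.07},
    {"x": 0,"y": 0,"z": 0.05,"wx": 0,"wy": 0,"wz": 0,"grip": 0.07},
    {"x": 0,"y": 0,"z": 0,"wx": 0,"wy": 0,"wz": 0,"grip": 0.07},
  ],
)

```text
t: 34.0
tcp_pos: [0.6019, 0.2705, 0.0759]
tcp_rot: [-3.131, 0.003, 1.72]
force: [-0.3, -0.4, 0.4]
width: 0.762
```

>>> drive_tool(
  commands=[
    {"x": 0,"y": 0,"z": 0,"wx": 0,"wy": 0,"wz": 0,"grip": 0.07},
    {"x": 0,"y": 0,"z": 0,"wx": 0,"wy": 0,"wz": 0,"grip": 0.07},
  ],
)

```text
t: 34.25
tcp_pos: [0.6081, 0.2729, 0.0838]
tcp_rot: [3.138, -0.001, 1.718]
force: [0.1, 0.2, 0.9]
width: 0.764
```

```bash
python3 d.py .6037 .273 .0 98.5;  python3 snap.py wrist U_wrist
python3 - <<'E'
import cv2
a=cv2.imread("pics/U_wrist.png")[90:250,160:350];cv2.imwrite("pics/Uz.png",cv2.resize(a,None,fx=3.8,fy=3.8,interpolation=2))
E
```

```text
cur [0.6081 0.2729 0.0838] yaw 98.46 tilt [-0.001  -0.0039  1.    ] wz total -0.04 j [-0.23  0.63 -0.33  1.6   0.24  0.95  1.08]
after turn x 0.0007 y -0.0043 z 0.0838
before turn x 0.0007 y -0.0043 z 0.0838
34.25 [0.6081 0.2729 0.0838] [ 3.138e+00 -1.000e-03  1.718e+00] [0.1 0.2 0.9] 0.7635801569897143 [-0.23  0.63 -0.33  1.6   0.24  0.95  1.08]
```

View pics/Uz.png

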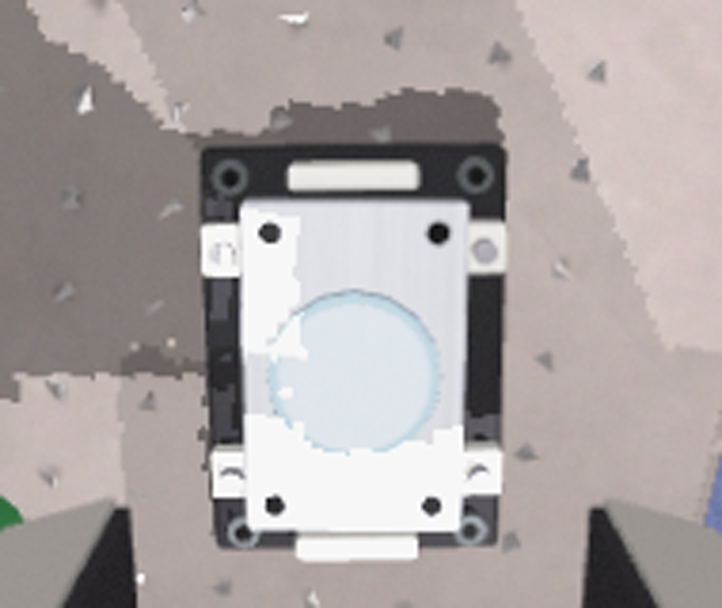

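Run:
```python
from meas import *
st=pickle.load(open("pics/U_wrist.pkl","rb"))
Z=lambda L:[(160+a/3.8,90+b/3.8) for a,b in L]
quad(Z([(240,202),(246,532),(463,533),(469,202)]),.024,st,name="plate")
quad(Z([(269,233),(274,506),(432,506),(438,233)]),.024,st,name="holes")
circ(Z([(268,372),(440,372),(354,290),(354,454)]),.029,st,name="mirror")
quad(Z([(202,150),(217,548),(497,546),(506,146)]),.008,st,name="jig")
```

```text
plate ctr [0.604  0.2729] sides [0.0805 0.0532 0.0807 0.0518] ang 8.41 98.27
holes ctr [0.6041 0.2726] sides [0.0664 0.0383 0.0664 0.0384] ang 8.29 98.42
mirror ctr [0.6027 0.2726] dia 0.0392
jig ctr [0.6039 0.2732] sides [0.1029 0.0735 0.1033 0.0727] ang 8.84 99.01
```

>>> drive_tool(
  commands=[
    {"x": 0.0005,"y": -0.003,"z": 0.04,"wx": 0,"wy": 0,"wz": 0,"grip": 0.07},
    {"x": 0,"y": 0,"z": 0.03,"wx": 0,"wy": 0,"wz": 0,"grip": 0.07},
    {"x": 0,"y": 0,"z": 0.015,"wx": 0,"wy": 0,"wz": 0,"grip": 0.07},
    {"x": 0,"y": 0,"z": 0,"wx": 0,"wy": 0,"wz": 0,"grip": 0.07},
    {"x": 0,"y": 0,"z": 0,"wx": 0,"wy": 0,"wz": 0,"grip": 0.07},
  ],
)

```text
t: 34.92
tcp_pos: [0.6045, 0.2733, -0.0021]
tcp_rot: [3.139, -0.001, 1.719]
force: [-0.2, 0.3, 0.4]
width: 0.762
```

```bash
python3 d.py .604 .2728 -.0252 98.3
```

```text
cur [ 0.6045  0.2733 -0.0021] yaw 98.49 tilt [-9.0e-04 -2.5e-03  1.0e+00] wz total 0.19 j [-0.25  0.73 -0.3   1.64  0.28  0.81  1.05]
after turn x -0.0004 y -0.0006 z 0.0231
before turn x -0.0004 y -0.0006 z 0.0231
```

>>> drive_tool(
  commands=[
    {"x": 0,"y": 0,"z": 0.012,"wx": 0,"wy": 0,"wz": 0,"grip": 0.07},
    {"x": 0,"y": 0,"z": 0.008,"wx": 0,"wy": 0,"wz": 0,"grip": 0.07},
    {"x": 0,"y": 0,"z": 0,"wx": 0,"wy": 0,"wz": 0,"grip": 0.07},
    {"x": 0,"y": 0,"z": 0,"wx": 0,"wy": 0,"wz": 0,"grip": 0.065},
    {"x": 0,"y": 0,"z": 0,"wx": 0,"wy": 0,"wz": 0,"grip": 0.06},
  ],
  newtons=20,
)

```text
t: 35.55
tcp_pos: [0.6035, 0.2728, -0.0235]
tcp_rot: [3.141, -0.0, 1.719]
force: [0.5, -1.2, -0.3]
width: 0.665
```

```bash
python3 d.py .604 .2728 -.0252 98.3
```

```text
cur [ 0.6035  0.2728 -0.0235] yaw 98.5 tilt [-2.e-04 -5.e-04  1.e+00] wz total 0.2 j [-0.26  0.76 -0.29  1.64  0.29  0.78  1.04]
after turn x -0.0001 y 0.0005 z 0.0017
before turn x -0.0001 y 0.0005 z 0.0017
```

>>> drive_tool(
  commands=[
    {"x": 0,"y": 0,"z": 0.001,"wx": 0,"wy": 0,"wz": 0,"grip": 0.056},
    {"x": 0,"y": 0,"z": 0,"wx": 0,"wy": 0,"wz": 0,"grip": 0.053},
    {"x": 0,"y": 0,"z": 0,"wx": 0,"wy": 0,"wz": 0,"grip": 0.045},
    {"x": 0,"y": 0,"z": 0,"wx": 0,"wy": 0,"wz": 0,"grip": 0.035},
    {"x": 0,"y": 0,"z": 0,"wx": 0,"wy": 0,"wz": 0,"grip": 0.035},
  ],
  newtons=25,
)

```text
t: 36.17
tcp_pos: [0.6034, 0.2723, -0.0247]
tcp_rot: [3.142, 0.0, 1.719]
force: [1.1, -1.6, 0.8]
width: 0.561
```

>>> drive_tool(
  commands=[
    {"x": 0,"y": 0,"z": 0,"wx": 0,"wy": 0,"wz": 0,"grip": 0.035},
    {"x": 0,"y": 0,"z": 0,"wx": 0,"wy": 0,"wz": 0,"grip": 0.035},
  ],
)

```text
t: 36.42
tcp_pos: [0.6034, 0.2725, -0.0247]
tcp_rot: [3.141, 0.0, 1.719]
force: [0.8, -1.4, 1.6]
width: 0.561
```

>>> drive_tool(
  commands=[
    {"x": 0,"y": 0,"z": -0.002,"wx": 0,"wy": 0,"wz": 0,"grip": 0.035},
    {"x": 0,"y": 0,"z": -0.004,"wx": 0,"wy": 0,"wz": 0,"grip": 0.035},
    {"x": 0,"y": 0,"z": -0.006,"wx": 0,"wy": 0,"wz": 0,"grip": 0.035},
    {"x": 0,"y": 0,"z": 0,"wx": 0,"wy": 0,"wz": 0,"grip": 0.035},
  ],
)

```text
t: 36.92
tcp_pos: [0.6038, 0.2734, -0.0118]
tcp_rot: [3.14, -0.001, 1.719]
force: [-0.4, -0.6, -0.7]
width: 0.561
```

```bash
python3 snap.py wrist V_wrist; python3 snap.py side V_side
python3 - <<'E'
import cv2
a=cv2.imread("pics/V_wrist.png")[90:270,160:350];b=cv2.imread("pics/V_side.png")[210:310,150:255];cv2.imwrite("pics/Vz.png",cv2.hconcat([cv2.resize(a,(396,375)),cv2.resize(b,(394,375),interpolation=2)]))
E
```

```text
36.925 [ 0.6038  0.2734 -0.0118] [ 3.140e+00 -1.000e-03  1.719e+00] [-0.4 -0.6 -0.7] 0.5614444909341838 [-0.26  0.74 -0.3   1.64  0.28  0.8   1.04]
36.975 [ 0.6035  0.2732 -0.0122] [ 3.141e+00 -1.000e-03  1.719e+00] [-1.  -0.2 -1.5] 0.5622814274295893 [-0.26  0.74 -0.3   1.64  0.28  0.8   1.04]
```

View pics/Vz.png

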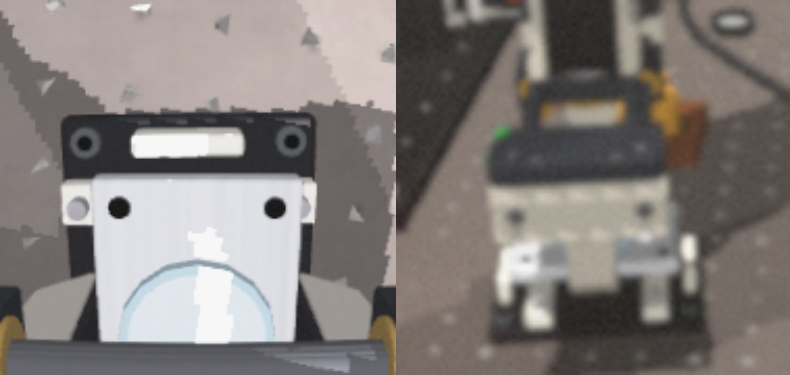

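>>> drive_tool(
  commands=[
    {"x": 0,"y": 0,"z": -0.015,"wx": 0,"wy": 0,"wz": 0,"grip": 0.035},
    {"x": 0,"y": 0,"z": -0.03,"wx": 0,"wy": 0,"wz": 0,"grip": 0.035},
    {"x": 0,"y": 0,"z": -0.04,"wx": 0,"wy": 0,"wz": 0,"grip": 0.035},
    {"x": 0,"y": 0,"z": -0.04,"wx": 0,"wy": 0,"wz": 0,"grip": 0.035},
    {"x": 0,"y": 0,"z": -0.01,"wx": 0,"wy": 0,"wz": 0,"grip": 0.035},
  ],
)

```text
t: 37.65
tcp_pos: [0.6055, 0.274, 0.1267]
tcp_rot: [3.135, -0.002, 1.719]
force: [-0.4, -0.7, -1.6]
width: 0.565
```

```bash
python3 d.py .4725 -.172 .12 100.1;  python3 snap.py wrist W_wrist
```

```text
cur [0.6055 0.274  0.1267] yaw 98.51 tilt [-0.0019 -0.0063  1.    ] wz total -1.59 j [-0.22  0.57 -0.35  1.58  0.22  1.02  1.09]
after turn x -0.4157 y -0.2091 z 0.0067
before turn x -0.4214 y -0.1975 z 0.0067
37.65 [0.6055 0.274  0.1267] [ 3.135e+00 -2.000e-03  1.719e+00] [-0.4 -0.7 -1.6] 0.5645312797334234 [-0.22  0.57 -0.35  1.58  0.22  1.02  1.09]
```

View pics/W_wrist.png

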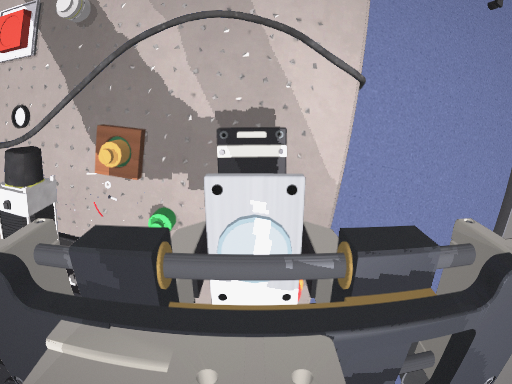

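>>> drive_tool(
  commands=[
    {"x": 0,"y": 0,"z": 0,"wx": 0,"wy": 0,"wz": -1.6,"grip": 0.035},
    {"x": -0.015,"y": -0.0075,"z": 0,"wx": 0,"wy": 0,"wz": 0,"grip": 0.035},
    {"x": -0.03,"y": -0.015,"z": 0,"wx": 0,"wy": 0,"wz": 0,"grip": 0.035},
    {"x": -0.04,"y": -0.02,"z": 0,"wx": 0,"wy": 0,"wz": 0,"grip": 0.035},
    {"x": -0.04,"y": -0.02,"z": 0,"wx": 0,"wy": 0,"wz": 0,"grip": 0.035},
  ],
)

```text
t: 38.33
tcp_pos: [0.5616, 0.1357, 0.1205]
tcp_rot: [-3.138, 0.001, 1.747]
force: [0.6, -0.6, -1.1]
width: 0.56
```

>>> drive_tool(
  commands=[
    {"x": -0.04,"y": -0.02,"z": 0,"wx": 0,"wy": 0,"wz": 0,"grip": 0.035},
    {"x": -0.04,"y": -0.02,"z": 0,"wx": 0,"wy": 0,"wz": 0,"grip": 0.035},
    {"x": -0.04,"y": -0.02,"z": 0,"wx": 0,"wy": 0,"wz": 0,"grip": 0.035},
    {"x": -0.04,"y": -0.02,"z": 0,"wx": 0,"wy": 0,"wz": 0,"grip": 0.035},
    {"x": -0.04,"y": -0.02,"z": 0,"wx": 0,"wy": 0,"wz": 0,"grip": 0.035},
  ],
)

```text
t: 38.95
tcp_pos: [0.4977, -0.0782, 0.1209]
tcp_rot: [-3.139, -0.0, 1.746]
force: [0.6, -0.4, -1.3]
width: 0.563
```

>>> drive_tool(
  commands=[
    {"x": -0.04,"y": -0.02,"z": 0,"wx": 0,"wy": 0,"wz": 0,"grip": 0.035},
    {"x": -0.03,"y": -0.015,"z": 0,"wx": 0,"wy": 0,"wz": 0,"grip": 0.035},
    {"x": -0.02,"y": -0.01,"z": 0,"wx": 0,"wy": 0,"wz": 0,"grip": 0.035},
    {"x": 0,"y": 0,"z": 0,"wx": 0,"wy": 0,"wz": 0,"grip": 0.035},
    {"x": 0,"y": 0,"z": 0,"wx": 0,"wy": 0,"wz": 0,"grip": 0.035},
  ],
)

```text
t: 39.58
tcp_pos: [0.471, -0.1716, 0.1215]
tcp_rot: [-3.14, -0.001, 1.747]
force: [0.5, 1.0, -1.0]
width: 0.567
```

```bash
python3 d.py .4725 -.172 .05 100.1;  python3 snap.py wrist X_wrist
```

```text
cur [ 0.471  -0.1716  0.1215] yaw 100.1 tilt [-0.0012  0.0011  1.    ] wz total 0.0 j [ 0.51  0.31 -0.25  1.99  0.1   0.86  1.95]
after turn x -0.0007 y 0.0014 z 0.0715
before turn x -0.0007 y 0.0014 z 0.0715
39.575 [ 0.471  -0.1716  0.1215] [-3.140e+00 -1.000e-03  1.747e+00] [ 0.5  1.  -1. ] 0.5667815988709215 [ 0.51  0.31 -0.25  1.99  0.1   0.86  1.95]
```

View pics/X_wrist.png

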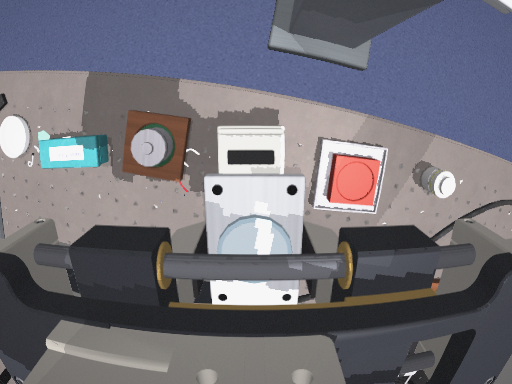

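>>> drive_tool(
  commands=[
    {"x": -0.0005,"y": 0.001,"z": 0.02,"wx": 0,"wy": 0,"wz": 0,"grip": 0.035},
    {"x": 0,"y": 0,"z": 0.03,"wx": 0,"wy": 0,"wz": 0,"grip": 0.035},
    {"x": 0,"y": 0,"z": 0.03,"wx": 0,"wy": 0,"wz": 0,"grip": 0.035},
    {"x": 0,"y": 0,"z": 0.015,"wx": 0,"wy": 0,"wz": 0,"grip": 0.035},
    {"x": 0,"y": 0,"z": 0,"wx": 0,"wy": 0,"wz": 0,"grip": 0.035},
  ],
)

```text
t: 40.25
tcp_pos: [0.4721, -0.1716, 0.0264]
tcp_rot: [-3.14, -0.002, 1.748]
force: [0.4, -0.1, -1.6]
width: 0.562
```

>>> drive_tool(
  commands=[
    {"x": 0,"y": 0,"z": 0,"wx": 0,"wy": 0,"wz": 0,"grip": 0.035},
    {"x": 0,"y": 0,"z": 0,"wx": 0,"wy": 0,"wz": 0,"grip": 0.035},
  ],
)

```text
t: 40.5
tcp_pos: [0.4738, -0.173, 0.0283]
tcp_rot: [3.14, 0.001, 1.747]
force: [-0.8, -0.3, -0.4]
width: 0.562
```

```bash
python3 d.py .4722 -.1721 -.0225 100.1;  python3 snap.py wrist Y_wrist
python3 - <<'E'
import cv2
a=cv2.imread("pics/Y_wrist.png")[100:260,165:345];cv2.imwrite("pics/Yz.png",cv2.resize(a,None,fx=3.7,fy=3.7,interpolation=2))
E
```

```text
cur [ 0.4738 -0.173   0.0283] yaw 100.1 tilt [ 0.0011 -0.0018  1.    ] wz total 0.0 j [ 0.48  0.46 -0.22  2.04  0.16  0.66  1.9 ]
after turn x 0.0012 y -0.0015 z 0.0508
before turn x 0.0012 y -0.0015 z 0.0508
40.5 [ 0.4738 -0.173   0.0283] [3.140e+00 1.000e-03 1.747e+00] [-0.8 -0.3 -0.4] 0.5618691553310119 [ 0.48  0.46 -0.22  2.04  0.16  0.66  1.9 ]
```

View pics/Yz.png

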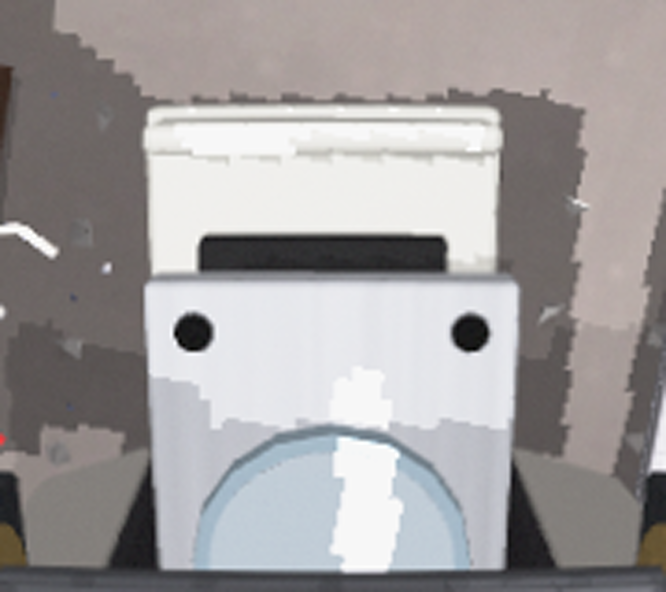

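Run:
```python
from meas import *
st=pickle.load(open("pics/Y_wrist.pkl","rb"))
Z=lambda L:[(165+a/3.7,100+b/3.7) for a,b in L]
def edge(P,z,back,name):
    C=np.array([cast("wrist",*q,z,st)[:2] for q in Z(P)]);d=C[1]-C[0];L=np.linalg.norm(d);e=d/L
    print(name,L.round(4),np.degrees(np.arctan2(e[1],e[0])).round(2),"ctr",(C.mean(0)+back*np.array([e[1],-e[0]])).round(4))
edge([(145,281),(518,281)],.077,.040,"plate")
edge([(199,236),(447,236)],.017,.033,"carrier by rest")
edge([(145,152),(500,152)],.024,.050,"carrier by stop inner top?")
edge([(145,128),(500,128)],.024,.058,"carrier by stop outer top")
```

```text
plate 0.0511 100.1 ctr [ 0.4736 -0.1716]
carrier by rest 0.0473 100.07 ctr [ 0.4717 -0.1735]
carrier by stop inner top? 0.0647 100.05 ctr [ 0.4717 -0.1736]
carrier by stop outer top 0.0645 100.05 ctr [ 0.4752 -0.173 ]
```

>>> drive_tool(
  commands=[
    {"x": -0.001,"y": -0.0015,"z": 0.02,"wx": 0,"wy": 0,"wz": 0,"grip": 0.035},
    {"x": 0,"y": 0,"z": 0.018,"wx": 0,"wy": 0,"wz": 0,"grip": 0.035},
    {"x": 0,"y": 0,"z": 0.008,"wx": 0,"wy": 0,"wz": 0,"grip": 0.035},
    {"x": 0,"y": 0,"z": 0,"wx": 0,"wy": 0,"wz": 0,"grip": 0.035},
    {"x": 0,"y": 0,"z": 0,"wx": 0,"wy": 0,"wz": 0,"grip": 0.035},
  ],
)

```text
t: 41.18
tcp_pos: [0.4719, -0.1739, -0.0185]
tcp_rot: [3.141, 0.0, 1.747]
force: [-0.3, -0.3, -1.4]
width: 0.56
```

```bash
python3 d.py .472 -.1738 -.0235 100.1;  python3 snap.py side Y2_side; python3 snap.py wrist Y2_wrist
python3 - <<'E'
import cv2
a=cv2.imread("pics/Y2_wrist.png")[100:260,165:345];b=cv2.imread("pics/Y2_side.png")[150:240,230:331];cv2.imwrite("pics/Y2z.png",cv2.hconcat([cv2.resize(a,(396,352)),cv2.resize(b,(395,352),interpolation=2)]))
E
```

```text
cur [ 0.4719 -0.1739 -0.0185] yaw 100.11 tilt [ 2.e-04 -5.e-04  1.e+00] wz total 0.01 j [ 0.46  0.54 -0.2   2.06  0.19  0.56  1.88]
after turn x 0.0001 y 0.0001 z 0.0050
before turn x 0.0001 y 0.0001 z 0.0050
41.175 [ 0.4719 -0.1739 -0.0185] [3.141 0.    1.747] [-0.3 -0.3 -1.4] 0.5599834369121495 [ 0.46  0.54 -0.2   2.06  0.19  0.56  1.88]
41.225 [ 0.472  -0.174  -0.0184] [3.141 0.    1.747] [ 0.7 -0.1 -1.3] 0.5566568022716438 [ 0.46  0.54 -0.2   2.06  0.19  0.56  1.88]
```

View pics/Y2z.png

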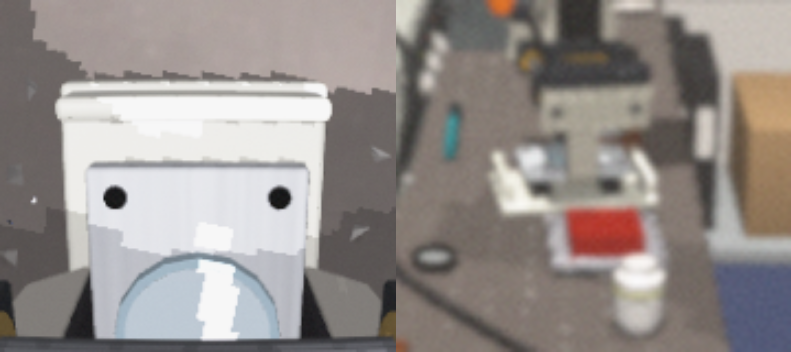

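>>> drive_tool(
  commands=[
    {"x": 0,"y": 0,"z": 0.002,"wx": 0,"wy": 0,"wz": 0,"grip": 0.035},
    {"x": 0,"y": 0,"z": 0.002,"wx": 0,"wy": 0,"wz": 0,"grip": 0.035},
    {"x": 0,"y": 0,"z": 0,"wx": 0,"wy": 0,"wz": 0,"grip": 0.035},
    {"x": 0,"y": 0,"z": 0,"wx": 0,"wy": 0,"wz": 0,"grip": 0.035},
  ],
)

```text
t: 41.78
tcp_pos: [0.4715, -0.1739, -0.0228]
tcp_rot: [-3.142, -0.0, 1.747]
force: [0.4, -0.7, -0.0]
width: 0.558
```

>>> drive_tool(
  commands=[
    {"x": 0,"y": 0,"z": 0.001,"wx": 0,"wy": 0,"wz": 0,"grip": 0.035},
    {"x": 0,"y": 0,"z": 0,"wx": 0,"wy": 0,"wz": 0,"grip": 0.035},
    {"x": 0,"y": 0,"z": 0,"wx": 0,"wy": 0,"wz": 0,"grip": 0.035},
  ],
)

```text
t: 42.15
tcp_pos: [0.4716, -0.174, -0.0238]
tcp_rot: [3.142, 0.0, 1.747]
force: [-0.3, 0.2, -1.1]
width: 0.564
```

>>> drive_tool(
  commands=[
    {"x": 0,"y": 0,"z": 0.0007,"wx": 0,"wy": 0,"wz": 0,"grip": 0.035},
    {"x": 0,"y": 0,"z": 0,"wx": 0,"wy": 0,"wz": 0,"grip": 0.035},
    {"x": 0,"y": 0,"z": 0,"wx": 0,"wy": 0,"wz": 0,"grip": 0.035},
  ],
)

```text
t: 42.52
tcp_pos: [0.4716, -0.174, -0.0238]
tcp_rot: [3.142, 0.0, 1.747]
force: [-1.9, 1.5, 7.3]
width: 0.558
```

Contact force is 7 N at rep z −0.0238, so the plate is resting. Next I'll release it gently.

>>> drive_tool(
  commands=[
    {"x": 0,"y": 0,"z": -0.0005,"wx": 0,"wy": 0,"wz": 0,"grip": 0.05},
    {"x": 0,"y": 0,"z": 0,"wx": 0,"wy": 0,"wz": 0,"grip": 0.055},
    {"x": 0,"y": 0,"z": 0,"wx": 0,"wy": 0,"wz": 0,"grip": 0.06},
    {"x": 0,"y": 0,"z": 0,"wx": 0,"wy": 0,"wz": 0,"grip": 0.066},
    {"x": 0,"y": 0,"z": 0,"wx": 0,"wy": 0,"wz": 0,"grip": 0.066},
  ],
)

```text
t: 43.15
tcp_pos: [0.4715, -0.1739, -0.0241]
tcp_rot: [-3.142, -0.0, 1.747]
force: [-0.8, 0.6, 0.6]
width: 0.72
```

>>> drive_tool(
  commands=[
    {"x": 0,"y": 0,"z": -0.01,"wx": 0,"wy": 0,"wz": 0,"grip": 0.07},
    {"x": 0,"y": 0,"z": -0.03,"wx": 0,"wy": 0,"wz": 0,"grip": 0.07},
    {"x": 0,"y": 0,"z": -0.05,"wx": 0,"wy": 0,"wz": 0,"grip": 0.07},
    {"x": 0,"y": 0,"z": -0.06,"wx": 0,"wy": 0,"wz": 0,"grip": 0.07},
    {"x": 0.02,"y": 0.04,"z": -0.05,"wx": 0,"wy": 0,"wz": 0,"grip": 0.07},
  ],
)

```text
t: 43.78
tcp_pos: [0.5035, -0.1518, 0.1756]
tcp_rot: [-3.142, 0.002, 1.742]
force: [1.0, -0.4, -0.3]
width: 0.76
```

>>> drive_tool(
  commands=[
    {"x": 0.02,"y": 0.03,"z": 0,"wx": 0,"wy": 0,"wz": 0,"grip": 0.07},
    {"x": 0,"y": 0,"z": 0,"wx": 0,"wy": 0,"wz": 0,"grip": 0.07},
    {"x": 0,"y": 0,"z": 0,"wx": 0,"wy": 0,"wz": 0,"grip": 0.07},
    {"x": 0,"y": 0,"z": 0,"wx": 0,"wy": 0,"wz": 0,"grip": 0.07},
  ],
)

```text
t: 44.28
tcp_pos: [0.5296, -0.1253, 0.1721]
tcp_rot: [-3.14, -0.0, 1.745]
force: [-1.5, 0.2, 0.3]
width: 0.762
```

```bash
python3 snap.py wrist Z_wrist
python3 - <<'E'
import cv2
a=cv2.imread("pics/Z_wrist.png")[80:240,60:350];cv2.imwrite("pics/Zz.png",cv2.resize(a,None,fx=2.7,fy=2.7,interpolation=2))
E
```

```text
44.275 [ 0.5296 -0.1253  0.1721] [-3.14  -0.     1.745] [-1.5  0.2  0.3] 0.7615150331419539 [ 0.42  0.32 -0.29  1.84  0.11  1.    1.83]
```

View pics/Zz.png

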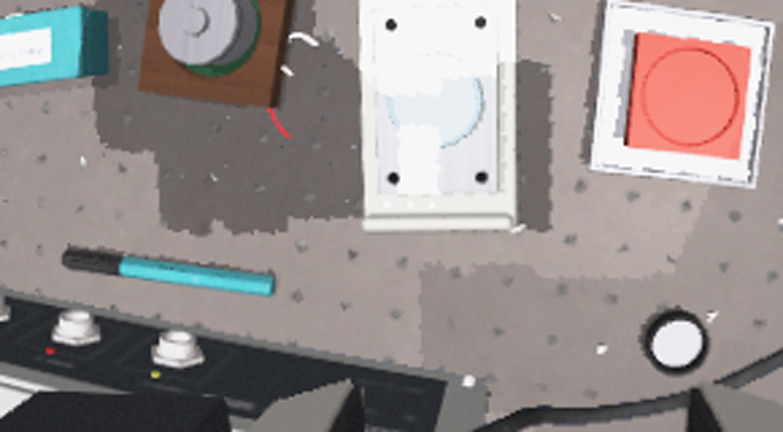

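```bash
python3 snap.py scene Zs; python3 snap.py side Zd
python3 - <<'E'
from meas import *
st=pickle.load(open("pics/Z_wrist.pkl","rb"))
Z=lambda L:[(60+a/2.7,80+b/2.7) for a,b in L]
quad(Z([(391,24),(393,178),(481,177),(481,22)]),.025,st,name="mirror holes")
print("stop inner",[cast("wrist",*q,.024,st).round(4) for q in Z([(440,216)])])
for n,m in(("Zs","scene"),("Zd","side")):
    pass
a=cv2.imread("pics/Zs.png")[160:260,150:390];cv2.imwrite("pics/Zsz.png",cv2.resize(a,None,fx=3.2,fy=3.2,interpolation=2))
a=cv2.imread("pics/Zd.png")[160:270,180:320];cv2.imwrite("pics/Zdz.png",cv2.resize(a,None,fx=5,fy=5,interpolation=2))
a=cv2.imread("pics/W_wrist.png")[110:195,80:160];b=cv2.imread("pics/X_wrist.png")[95:190,110:200]
cv2.imwrite("pics/Wz.png",cv2.hconcat([cv2.resize(a,(400,425),interpolation=2),cv2.resize(b,(400,425),interpolation=2)]))
E
```

```text
44.325 [ 0.5298 -0.1252  0.1721] [-3.14  -0.     1.745] [-0.4 -0.6  1.2] 0.7626345098348424 [ 0.42  0.32 -0.29  1.84  0.11  1.    1.83]
44.375 [ 0.53   -0.1251  0.1722] [-3.14  -0.     1.745] [-0.6  0.4 -1.1] 0.7652667023722557 [ 0.42  0.32 -0.29  1.84  0.11  1.    1.83]
mirror holes ctr [ 0.4716 -0.172 ] sides [0.0664 0.0381 0.0663 0.0381] ang 9.71 99.92
stop inner [array([ 0.5208, -0.1625,  0.024 ])]
```

View pics/Zsz.png

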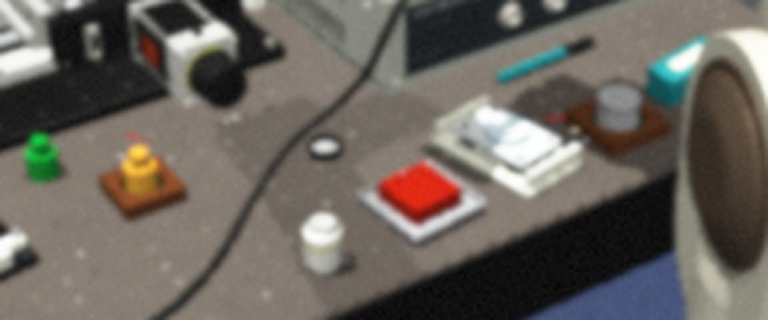

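View pics/Zdz.png

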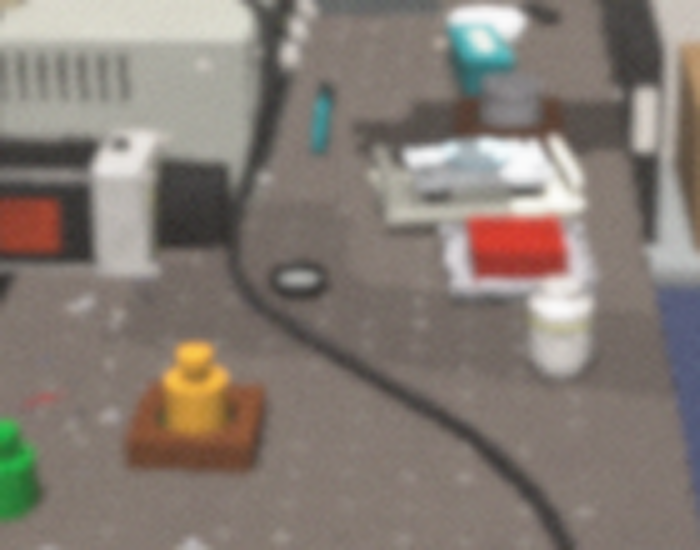

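View pics/Wz.png

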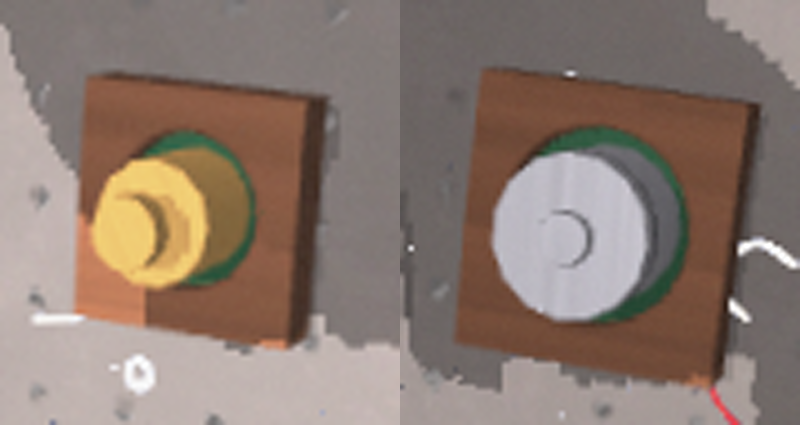

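Run:
```python
from meas import *
st=pickle.load(open("pics/W_wrist.pkl","rb"))
Z=lambda L:[(80+a/5,110+b/5) for a,b in L]
circ(Z([(93,222),(208,222),(155,155),(150,288),(110,180),(195,265)]),.032,st,name="brass shoulder")
quad(Z([(88,76),(76,315),(288,347),(310,98)]),.014,st,name="block")
st=pickle.load(open("pics/X_wrist.pkl","rb"))
Z=lambda L:[(110+(a-400)/4.444,95+b/4.474) for a,b in L]
circ(Z([(492,235),(650,238),(570,150),(570,322)]),.036,st,name="steel top")
quad(Z([(482,70),(457,343),(715,387),(752,104)]),.014,st,name="sblock")
```

```text
brass shoulder ctr [0.5963 0.1195] dia 0.0282
block ctr [0.5965 0.1195] sides [0.0559 0.0556 0.056  0.0561] ang -1.17 89.84
steel top ctr [ 0.4508 -0.28  ] dia 0.0382
sblock ctr [ 0.4515 -0.2812] sides [0.0676 0.0684 0.0677 0.0685] ang 0.08 90.2
```

All checks agree, so I'm handing in.

Run:
```python
from station import bot
print(bot.hand_in())
```

```text
the job is handed in; nothing more can be done
None
```

The stack is apart and everything is in place. I handed the job in at about 44 s of the 128 s allowed; no verdict is reported.

Last camera measurements before handing in:

| Item | Where it is | Offset or angle |
|---|---|---|
| Brass weight | Upright in the small wooden block | about 0.2 mm off centre |
| Steel weight | Upright in the large wooden block | about 1.4 mm off centre |
| Red block | Flat in the tray | about 0.6 mm off centre |
| Mirror | Face up on both carrier rests, released | about 1 mm off centre, long side within 0.5° of the carrier's |
| Spare objective | Still standing in the last pictures | no contact felt |

- **Failed first grasp:** The first try at the brass closed on air and moved nothing. The cameras showed the fingertips about 36 mm further back than the reported tool point. A light touch on the wooden block confirmed this, and I corrected for it from then on.
- **Small disagreement:** Separate views of the same object differed by up to about 3 mm. The objective also came out about 1 cm apart between views; I put that down to rough pixel picks, but I did not re-measure it at the end.

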